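Pin the row racks, then un-nest the sample cups into their size rows

TASK

Get the sample-cup station ready in the safety cabinet: first knock the sprung lock pin of each of the three row racks fully home with the head of the mallet (nothing else may drive a pin), then set the mallet back with its head on its mat. After that pull the nested cups apart and stand every cup upright on the floor of the rack of its own size, large (blue), medium (yellow) or small (red), leaving the bottle, the tip box and the tube rack where they are.

Things in the scene. Friction and masses are not known exactly. Their poses are not given: they have to be found in the camera images.
- rack_l: fixed row rack for large cups: low white tray 86 x 270 mm, blue end block and 3 blue guide rings (y = -58, 17, 92 mm; cups may stand anywhere in the row). Origin: centre of underside; z up, y along the row. Floor 4 mm up, 76 mm wide in x, y -97 to 130 mm; rims 12 mm high. End block 22 mm high, at y = -116 mm. Racks lie 92 mm apart on a 6 mm deck, in any order
- pin_l (a joint): steel lock pin, 14 mm thick, upright in the end block of rack_l: sprung upwards but stiff enough to stay where it is driven. 0 = up (16 mm proud of the block), 0.014 m = fully home (2 mm proud, a hard stop). It starts 0 to 3 mm down. It yields at about 6 to 8 N straight down.
- pin_l_top (a point): centre of the flat top of that pin (moves with it; fully home it is 24 mm above the rack's origin); struck with the mallet from above
- rack_m: fixed row rack for medium cups: low white tray 86 x 270 mm, yellow end block and 3 yellow guide rings (y = -58, 17, 92 mm; cups may stand anywhere in the row). Origin: centre of underside; z up, y along the row. Floor 4 mm up, 76 mm wide in x, y -97 to 130 mm; rims 12 mm high. End block 22 mm high, at y = -116 mm. Racks lie 92 mm apart on a 6 mm deck, in any order
- pin_m (a joint): steel lock pin, 14 mm thick, upright in the end block of rack_m: sprung upwards but stiff enough to stay where it is driven. 0 = up (16 mm proud of the block), 0.014 m = fully home (2 mm proud, a hard stop). It starts 0 to 3 mm down. It yields at about 6 to 8 N straight down.
- pin_m_top (a point): centre of the flat top of that pin (moves with it; fully home it is 24 mm above the rack's origin); struck with the mallet from above
- rack_s: fixed row rack for small cups: low white tray 86 x 270 mm, red end block and 3 red guide rings (y = -58, 17, 92 mm; cups may stand anywhere in the row). Origin: centre of underside; z up, y along the row. Floor 4 mm up, 76 mm wide in x, y -97 to 130 mm; rims 12 mm high. End block 22 mm high, at y = -116 mm. Racks lie 92 mm apart on a 6 mm deck, in any order
- pin_s (a joint): steel lock pin, 14 mm thick, upright in the end block of rack_s: sprung upwards but stiff enough to stay where it is driven. 0 = up (16 mm proud of the block), 0.014 m = fully home (2 mm proud, a hard stop). It starts 0 to 3 mm down. It yields at about 6 to 8 N straight down.
- pin_s_top (a point): centre of the flat top of that pin (moves with it; fully home it is 24 mm above the rack's origin); struck with the mallet from above
- cup_l1_mid (a point): centre (half-way up, on the axis) of a large blue straight plastic cup, 60 mm outside, 54 mm inside, 64 mm high, open at the top (z), with a solid base 26 mm thick, so that a cup nested in another stands 26 mm proud of its rim; outermost cup of a nest: a medium cup stands in it, and perhaps a small one in that
- cup_l2_mid (a point): centre (half-way up, on the axis) of a large blue straight plastic cup, 60 mm outside, 54 mm inside, 64 mm high, open at the top (z), with a solid base 26 mm thick, so that a cup nested in another stands 26 mm proud of its rim; outermost cup of a nest: a medium cup stands in it, and perhaps a small one in that
- cup_m1_mid (a point): centre (half-way up, on the axis) of a medium yellow straight plastic cup, 47 mm outside, 41 mm inside, 64 mm high, open at the top (z), with a solid base 26 mm thick, so that a cup nested in another stands 26 mm proud of its rim; starts in the nest of large cup 1
- cup_m2_mid (a point): centre (half-way up, on the axis) of a medium yellow straight plastic cup, 47 mm outside, 41 mm inside, 64 mm high, open at the top (z), with a solid base 26 mm thick, so that a cup nested in another stands 26 mm proud of its rim; starts in the nest of large cup 2
- cup_m3_mid (a point): centre (half-way up, on the axis) of a medium yellow straight plastic cup, 47 mm outside, 41 mm inside, 64 mm high, open at the top (z), with a solid base 26 mm thick, so that a cup nested in another stands 26 mm proud of its rim; outermost cup of a nest: perhaps a small cup stands in it
- cup_s1_mid (a point): centre (half-way up, on the axis) of a small red straight plastic cup, 34 mm outside, 28 mm inside, 64 mm high, open at the top (z), with a solid base 26 mm thick, so that a cup nested in another stands 26 mm proud of its rim; starts in the nest of large cup 1; may be absent
- cup_s2_mid (a point): centre (half-way up, on the axis) of a small red straight plastic cup, 34 mm outside, 28 mm inside, 64 mm high, open at the top (z), with a solid base 26 mm thick, so that a cup nested in another stands 26 mm proud of its rim; starts in the nest of large cup 2; may be absent
- cup_s3_mid (a point): centre (half-way up, on the axis) of a small red straight plastic cup, 34 mm outside, 28 mm inside, 64 mm high, open at the top (z), with a solid base 26 mm thick, so that a cup nested in another stands 26 mm proud of its rim; starts in the nest of medium cup 3; may be absent
- mallet_grip (a point): point in the middle of the mallet's handle section, 52 mm from the head's axis. Handle: wooden bar 20 mm wide, 18 mm high, along x from 20 to 135 mm. The 0.25 kg mallet starts standing on one face of its head on the mat, handle level, its middle 45 mm above that face; x points from the head along the handle, z up
- mallet_face (a point): centre of the lower striking face of the mallet's head (an upright orange and black cylinder of 44 mm diameter, 64 mm high)
- mat: fixed black rubber mat for the mallet, 120 x 120 x 3 mm; origin at the centre of its underside
- bottle_mid (a point): centre of an amber bottle, 64 mm diameter, 130 mm high: leave it alone
- tip_box_mid (a point): centre of a yellow pipette-tip box with a clear lid, 85 x 120 x 62 mm: leave it alone
- tube_rack_mid (a point): centre of an orange tube rack, 90 x 190 x 50 mm: leave it alone
There are look-alikes about, which are no part of the job. Leave any turquoise look-alike of the part that bears cup_l1_mid alone.

How it is judged (in metres and radians):
On the way, in this order (a step that is already met when the one before it is completed fails the run):
1. all three lock pins are knocked home (value of joint each of pin_l, pin_m, pin_s above 0.011 m), for 0.2 s.
2. the mallet is back with its head on its mat (horizontal distance between mallet_face and mat below 0.06 m and height (world z) of mallet_grip below 0.058 m), for 0.2 s.
3. only then the first cup stands in its row (((angle between cup_l1_mid's own z axis and vertical below 0.12 rad and x of cup_l1_mid in the frame of rack_l between -0.027 and 0.027 m and y of cup_l1_mid in the frame of rack_l between -0.095 and 0.128 m and z of cup_l1_mid in the frame of rack_l between 0.03 and 0.042 m) or (angle between cup_l2_mid's own z axis and vertical below 0.12 rad and x of cup_l2_mid in the frame of rack_l between -0.027 and 0.027 m and y of cup_l2_mid in the frame of rack_l between -0.095 and 0.128 m and z of cup_l2_mid in the frame of rack_l between 0.03 and 0.042 m) or (angle between cup_m1_mid's own z axis and vertical below 0.12 rad and x of cup_m1_mid in the frame of rack_m between -0.027 and 0.027 m and y of cup_m1_mid in the frame of rack_m between -0.095 and 0.128 m and z of cup_m1_mid in the frame of rack_m between 0.03 and 0.042 m) or (angle between cup_m2_mid's own z axis and vertical below 0.12 rad and x of cup_m2_mid in the frame of rack_m between -0.027 and 0.027 m and y of cup_m2_mid in the frame of rack_m between -0.095 and 0.128 m and z of cup_m2_mid in the frame of rack_m between 0.03 and 0.042 m) or (angle between cup_m3_mid's own z axis and vertical below 0.12 rad and x of cup_m3_mid in the frame of rack_m between -0.027 and 0.027 m and y of cup_m3_mid in the frame of rack_m between -0.095 and 0.128 m and z of cup_m3_mid in the frame of rack_m between 0.03 and 0.042 m) or (angle between cup_s1_mid's own z axis and vertical below 0.12 rad and x of cup_s1_mid in the frame of rack_s between -0.027 and 0.027 m and y of cup_s1_mid in the frame of rack_s between -0.095 and 0.128 m and z of cup_s1_mid in the frame of rack_s between 0.03 and 0.042 m) or (angle between cup_s2_mid's own z axis and vertical below 0.12 rad and x of cup_s2_mid in the frame of rack_s between -0.027 and 0.027 m and y of cup_s2_mid in the frame of rack_s between -0.095 and 0.128 m and z of cup_s2_mid in the frame of rack_s between 0.03 and 0.042 m) or (angle between cup_s3_mid's own z axis and vertical below 0.12 rad and x of cup_s3_mid in the frame of rack_s between -0.027 and 0.027 m and y of cup_s3_mid in the frame of rack_s between -0.095 and 0.128 m and z of cup_s3_mid in the frame of rack_s between 0.03 and 0.042 m))), for 0.2 s.
At the end, for the whole second after the job is handed in: every cup present stands upright (within 0.12 rad) on the floor of the rack of its own size, none inside another; all three pins are still down (at least 11 of 14 mm); the mallet rests with its striking face within 60 mm of the mat's centre, handle not above its standing height; everything released (all of step 1 and all of step 2 and angle between each of cup_l1_mid, cup_l2_mid, cup_m1_mid, cup_m2_mid, cup_m3_mid, cup_s1_mid, cup_s2_mid, cup_s3_mid's own z axis and vertical below 0.12 rad and x of cup_l1_mid in the frame of rack_l between -0.027 and 0.027 m and y of cup_l1_mid in the frame of rack_l between -0.095 and 0.128 m and z of cup_l1_mid in the frame of rack_l between 0.03 and 0.042 m and x of cup_l2_mid in the frame of rack_l between -0.027 and 0.027 m and y of cup_l2_mid in the frame of rack_l between -0.095 and 0.128 m and z of cup_l2_mid in the frame of rack_l between 0.03 and 0.042 m and x of cup_m1_mid in the frame of rack_m between -0.027 and 0.027 m and y of cup_m1_mid in the frame of rack_m between -0.095 and 0.128 m and z of cup_m1_mid in the frame of rack_m between 0.03 and 0.042 m and x of cup_m2_mid in the frame of rack_m between -0.027 and 0.027 m and y of cup_m2_mid in the frame of rack_m between -0.095 and 0.128 m and z of cup_m2_mid in the frame of rack_m between 0.03 and 0.042 m and x of cup_m3_mid in the frame of rack_m between -0.027 and 0.027 m and y of cup_m3_mid in the frame of rack_m between -0.095 and 0.128 m and z of cup_m3_mid in the frame of rack_m between 0.03 and 0.042 m and x of cup_s1_mid in the frame of rack_s between -0.027 and 0.027 m and y of cup_s1_mid in the frame of rack_s between -0.095 and 0.128 m and z of cup_s1_mid in the frame of rack_s between 0.03 and 0.042 m and x of cup_s2_mid in the frame of rack_s between -0.027 and 0.027 m and y of cup_s2_mid in the frame of rack_s between -0.095 and 0.128 m and z of cup_s2_mid in the frame of rack_s between 0.03 and 0.042 m and x of cup_s3_mid in the frame of rack_s between -0.027 and 0.027 m and y of cup_s3_mid in the frame of rack_s between -0.095 and 0.128 m and z of cup_s3_mid in the frame of rack_s between 0.03 and 0.042 m); the robot touches nothing.
It fails at once if a bystander (bottle, tip box, tube rack) is pushed out of place (more than 30 mm) (distance of any of bottle_mid, tip_box_mid, tube_rack_mid from where it was at the start of the episode above 0.03 m).
It fails at once if a pin is driven by something other than the mallet's head ((velocity of joint pin_l above 0.01 m/s and horizontal distance between mallet_face and pin_l_top above 0.04 m) or (velocity of joint pin_m above 0.01 m/s and horizontal distance between mallet_face and pin_m_top above 0.04 m) or (velocity of joint pin_s above 0.01 m/s and horizontal distance between mallet_face and pin_s_top above 0.04 m)).
It fails at once if a cup is carried off while a lock pin is still up (value of joint any of pin_l, pin_m, pin_s below 0.009 m and distance of any of cup_l1_mid, cup_l2_mid, cup_m1_mid, cup_m2_mid, cup_m3_mid, cup_s1_mid, cup_s2_mid, cup_s3_mid from where it was at the start of the episode above 0.12 m).
Of cup_s1, cup_s2, cup_s3 only 1 to 3 are there at a start; the rules pass over those that are not, and their reading is None.
At some moment in a run one of mallet, cup_l1, cup_l2, cup_m3 may be knocked a few centimetres aside while the robot is not near it.
It also fails if it takes over 210 s, if anything falls off the work surface, if the arm or the gripper's body presses on something with over 40 N, if the wrist force passes 120 N, or if a joint passes its speed limit or range.

ROBOT

A 7-joint arm with a two-finger parallel gripper is mounted at the origin on the work surface. World frame = base frame: x ahead of the robot, y to its left, z up, the work surface at z = 0. Lengths are in m, angles in degrees, forces in N, time in s.
With the tool pointing down it reaches from about 0.425 to 1.025 m from the base axis. Payload 9.4 kg.
Tool frame: the origin (TCP) lies at the very end of the fingers, on their centre line; the grasp point (between the pads) lies 19 mm behind it (robot.hold_point_z is the distance from the TCP to the grasp point, in m); y points along the fingers, z is the direction in which the jaws open and shut, and the axes are right-handed (so a half turn about y gives the same grasp; the last joint's range is limited). The gripper opens to 93 mm and grips with 3 to 60 N. Pads are 15 mm wide; open, the fingers measure 128 mm over their backs; the gripper's body (75 mm by 188 mm) begins 65 mm behind the grasp point.
Start: joints at [-76.931, 34.337, -0.143, 91.639, 0.103, 54.024, -4.572], TCP at [0.218, 0.692, 0.219] pointing down, gripper open.
Joint ranges: [-147.43, 147.43], [-19.82, 112.94], [-74.19, 73.91], [6.32, 146.72], [-59.91, 239.91], [6.04, 106.73], [-150.56, 150.56]. Speed limits (degrees/s): [127.2, 127.2, 172.46, 172.46, 180, 180, 180].

INTERFACE

Orientations are given as a 3x3 rotation matrix whose columns are the frame's x, y, z axes.
In Python, from station import robot, optics, ticket gives the robot as it stands. The module is installed in compiled form; this text tells all that it offers.
- The arm moves only by the tool move_arm, never from a script. Its argument "plan" is a list of rows, each an object of numbers: "x", "y", "z": the shift along the tool's x, y, z in m; "ax", "ay", "az": the turn, a rotation vector about the tool's x, y, z in degrees; "jaw": the gripper's target within -1 to 1 (shut at 1, half-way at 0, fully open at -1). In form: [{"x": .., "y": .., "z": .., "ax": .., "ay": .., "az": .., "jaw": ..}, ...]. A call has 1 to 20 rows; each row is the pose to reach, as a shift and turn from the pose commanded when the call began, along the tool's axes at that moment; what a row does not reach only later rows make up. A row lasts 1/10 s, in which the tool goes at most 50 mm and 8.59 degrees, less where a joint would pass 70% of its speed; a pose out of reach is approached as far as the arm can. A call with a gripper value outside its range is refused whole. The fingers move at their own pace and stop on an object; "newtons" is the grip in N (left out, the last holds). Time passes only in rows, so rows that repeat a pose let the fingers close. It gives the time, the measured TCP pose, the force and the opening at its end, in the units of the state.
- robot.observe(): the state, without advancing time (a new reading comes with each control period).
- optics.read_camera(name): name is "scene" or "top" or "wrist"; returns the picture (400x640x3 uint8, red, green, blue); there is no depth.
- optics.camera_info(name): a dict with "mtx" (3x3 intrinsics, pixels), "T" (4x4, takes a point from camera to world coordinates). Camera axes: x right, y down, z forward; pixel columns grow to the right and rows downward; lengths in m; the calibration is good to about 2 mm. A picture is of the moment at which its call begins: read the wrist's pose just before it. camera_info takes no time and is no camera call; for the wrist camera it gives the pose at the moment of the call.
- ticket.finish_job(): hands the job in, once; it reports no verdict.
The state is a dict: "time": time; "joint_pos": joint angles; "dq": joint speeds; "joint_efforts": joint torques, N m; "tool_pos": TCP position; "ee_rot": TCP orientation; "contact_force": force on the tool from outside, world axes, zero at the start; "wrist_torque": the same for the moment, N m; "finger_gap": finger opening in m.
Only numpy, scipy, OpenCV 4.12 (cv2) and the standard library are available. Lean on these libraries where they do the work, as an engineer would, in place of code of your own. Each camera call takes 0.05 s, during which the arm holds its last target.

## Working session

There is one attempt and no reset: what is moved stays moved. The work goes in short steps, Python scripts to look and compute and a tool call to move; the robot and the scene stay as the last step left them, time stands still between calls to the robot, and variables do not carry over. Pictures are saved under pics/ and viewed, and the job is handed in when it is done.

Besides the shell and the picture viewer there is one more tool, called after "Request:" as name(argument=value, ...), one argument or row to a line, values as JSON. move_arm: Moves the arm, as the interface text tells. Its arguments: {"type":"object","properties":{"plan":{"type":"array","items":{"type":"object","properties":{"x":{"type":"number"},"y":{"type":"number"},"z":{"type":"number"},"ax":{"type":"number"},"ay":{"type":"number"},"az":{"type":"number"},"jaw":{"type":"number"}}}},"newtons":{"type":"number"}},"required":["plan"]}

```bash
mkdir -p pics; python3 - <<'E'
from station import robot, optics, ticket
import cv2,numpy as np
np.set_printoptions(precision=4,suppress=True)
s=robot.observe()
for k in s: print(k,np.array(s[k]))
print(robot.hold_point_z)
for n in("scene","top","wrist"):
    i=optics.camera_info(n);print(n,np.array(i["mtx"]),np.array(i["T"]))
    cv2.imwrite(f"pics/{n}0.png",cv2.cvtColor(optics.read_camera(n),cv2.COLOR_RGB2BGR))
E
```

```text
time 0.0
joint_pos [-76.9301  34.3854  -0.1452  91.6788   0.1058  54.0247  -4.5725]
dq [-0.0304  0.0466  0.0056 -0.0819  0.0251  0.047   0.0597]
joint_efforts [ -0.0005 -76.5087   1.4968 -25.2359  -0.0525   0.0169   0.0002]
tool_pos [0.2175 0.6911 0.2178]
ee_rot [[ 0.9539 -0.0003  0.3   ]
 [-0.3    -0.0015  0.9539]
 [ 0.0002 -1.     -0.0015]]
contact_force [-0.1924  0.2923 -0.2574]
wrist_torque [-0.0508  0.0221  0.03  ]
finger_gap 0.0925223732222209
0.0188
scene [[511.9411   0.     320.5957]
 [  0.     511.9411 197.1812]
 [  0.       0.       1.    ]] [[ 0.3478  0.6931 -0.6314  1.2919]
 [ 0.9375 -0.2491  0.243  -0.3951]
 [ 0.0112 -0.6765 -0.7364  0.8786]
 [ 0.      0.      0.      1.    ]]
top [[495.5812   0.     321.1791]
 [  0.     495.5812 204.0388]
 [  0.       0.       1.    ]] [[ 0.0242 -0.9965  0.0803  0.5034]
 [-0.9996 -0.023   0.0162 -0.1343]
 [-0.0143 -0.0806 -0.9966  1.4155]
 [ 0.      0.      0.      1.    ]]
wrist [[337.9766   0.     318.5258]
 [  0.     337.9766 198.1574]
 [  0.       0.       1.    ]] [[ 0.3005  0.9201  0.2514  0.1473]
 [ 0.9538 -0.2896 -0.0802  0.7141]
 [-0.0009  0.2639 -0.9646  0.3831]
 [ 0.      0.      0.      1.    ]]
```

View pics/top0.png

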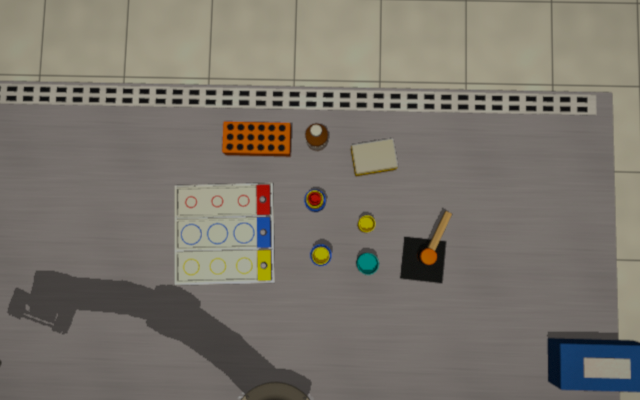

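View pics/scene0.png

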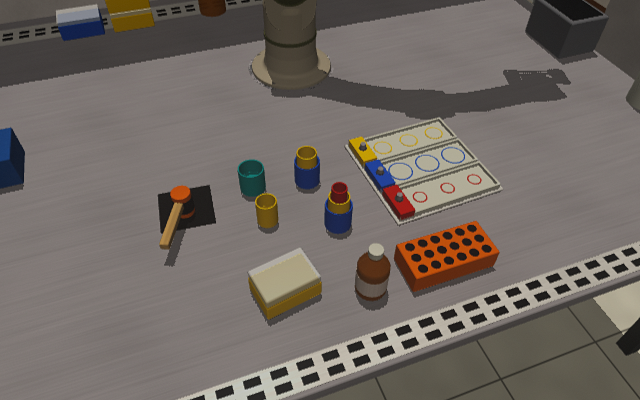

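View pics/wrist0.png

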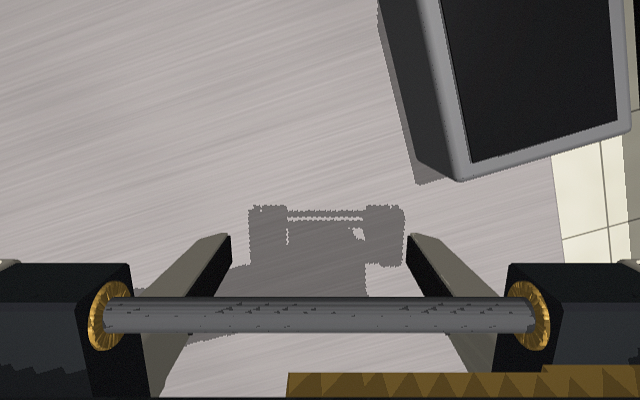

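```bash
cat > h.py <<'E'
from station import robot, optics, ticket
import cv2,numpy as np
np.set_printoptions(precision=4,suppress=True)
def grab(n,save=None):
    i=optics.camera_info(n);im=cv2.cvtColor(optics.read_camera(n),cv2.COLOR_RGB2BGR)
    if save: cv2.imwrite(f"pics/{save}.png",im)
    return im,np.array(i["mtx"]),np.array(i["T"])
def ray(K,T,u,v):
    d=T[:3,:3]@np.linalg.solve(K,[u,v,1.]);return T[:3,3],d/np.linalg.norm(d)
def onz(K,T,u,v,z):
    o,d=ray(K,T,u,v);return o+d*(z-o[2])/d[2]
def tri(*rs):
    A=np.zeros((3,3));b=np.zeros(3)
    for o,d in rs:
        P=np.eye(3)-np.outer(d,d);A+=P;b+=P@o
    x=np.linalg.solve(A,b)
    return x,[np.linalg.norm((np.eye(3)-np.outer(d,d))@(x-o)) for o,d in rs]
def proj(K,T,p):
    q=T[:3,:3].T@(np.array(p)-T[:3,3]);q=K@q;return q[:2]/q[2]
HS={'red':[((0,150,60),(6,255,255)),((174,150,60),(180,255,255))],'blue':[((105,120,40),(125,255,255))],
'yellow':[((22,120,50),(34,255,255))],'turq':[((85,100,40),(98,255,255))],'orange':[((7,150,80),(18,255,255))]}
def blobs(im,c,amin=25):
    h=cv2.cvtColor(im,cv2.COLOR_BGR2HSV);m=sum(cv2.inRange(h,np.array(a),np.array(b)) for a,b in HS[c])
    n,l,st,ce=cv2.connectedComponentsWithStats(m)
    return m,[(tuple(ce[i].round(1)),tuple(st[i][:4]),st[i][4]) for i in range(1,n) if st[i][4]>=amin]
E
python3 - <<'E'
from h import *
t=cv2.imread('pics/top0.png');s=cv2.imread('pics/scene0.png')
a=cv2.resize(t[170:300,165:465],None,fx=2.6,fy=2.6,interpolation=cv2.INTER_CUBIC);cv2.imwrite('pics/a.png',a)
b=cv2.resize(s[110:260,150:510],None,fx=2.2,fy=2.2,interpolation=cv2.INTER_CUBIC);cv2.imwrite('pics/b.png',b)
for n,im in(('top',t),('scene',s)):
    for c in HS:
        print(n,c)
        for x in blobs(im,c)[1]: print('  ',*[np.array(q) for q in x])
E
```

```text
top red
   [263.1 199.5] [257 185  13  30] 353
   [314.1 198.4] [309 193  11  12] 110
top blue
   [316.9 205.3] [305 194  21  18] 73
   [263.3 232.1] [257 217  14  31] 374
   [320.9 248.4] [310 244  21  15] 59
   [596.6 366.3] [559 343  81  49] 2744
top yellow
   [374.8 171.5] [355 168  42   8] 92
   [314.8 199.9] [306 190  17  19] 94
   [366.3 223.4] [358 215  18  18] 255
   [320.3 255.4] [312 247  17  18] 240
   [263.7 264.5] [257 250  14  31] 383
top turq
   [367.3 263.2] [356 253  23  22] 391
top orange
   [256.2 138.5] [222 122  69  34] 1689
   [314.8 139. ] [306 133  19  12] 135
   [314.3 198.1] [308 192  13  14] 37
   [428.5 255.9] [420 247  17  18] 228
scene red
   [338.9 192.2] [331 182  17  21] 290
   [398.3 202.1] [383 185  32  34] 561
scene blue
   [81.8 29.7] [58 14 47 27] 632
   [  9.7 159.8] [  0 128  24  60] 1095
   [307.  175.7] [294 156  26  33] 503
   [379.4 174.3] [365 160  32  30] 466
   [337.7 219.9] [325 199  28  35] 542
scene yellow
   [125.9   4.7] [106   0  43  13] 398
   [132.6  20.9] [111  12  44  19] 434
   [433.5 134.1] [424 128  19  11] 39
   [408.9 141.3] [399 135  19  12] 44
   [362.8 149. ] [349 137  28  25] 295
   [382.4 149. ] [374 142  18  12] 41
   [307.1 153.3] [296 146  21  16] 86
   [338.2 198.8] [328 191  22  14] 51
   [265.3 201.4] [255 193  22  17] 106
scene turq
   [251.4 177.3] [238 160  27  36] 833
scene orange
   [179.9 194.2] [170 186  20  19] 289
   [186.2 215.4] [181 213  12   5] 32
   [448.4 256.1] [396 221 103  71] 3290
   [373.1 266.9] [358 255  31  23] 462
```

View pics/a.png

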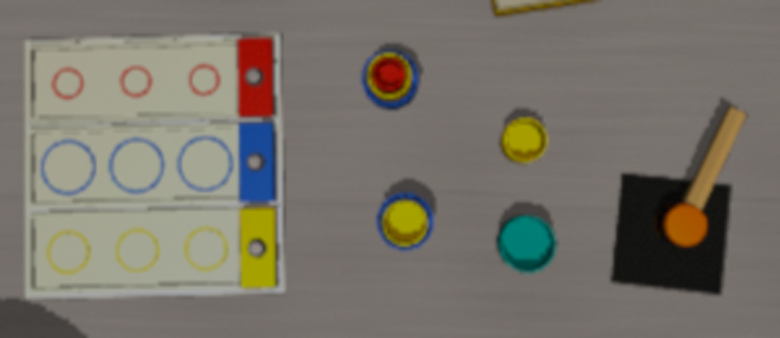

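View pics/b.png

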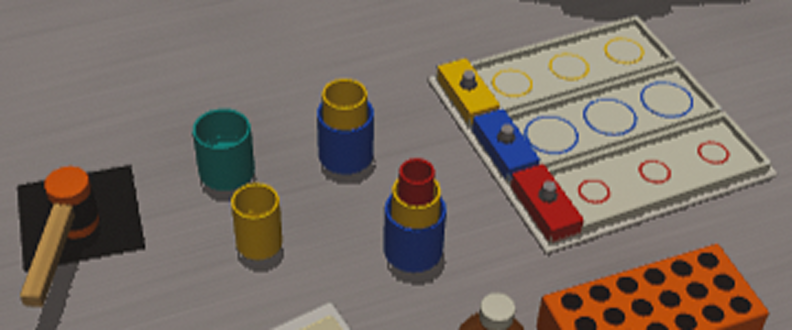

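```bash
python3 - <<'E'
from h import *
I={n:(np.array(optics.camera_info(n)["mtx"]),np.array(optics.camera_info(n)["T"])) for n in("top","scene")}
def T2(name,a,b):
    p,r=tri(ray(*I["top"],*a),ray(*I["scene"],*b));print(name,p,np.array(r)*1000)
s=lambda o,sc,p:(o[0]+(p[0]+.5)/sc-.5,o[1]+(p[1]+.5)/sc-.5)
A=lambda x,y:s((165,170),2.6,(x,y));B=lambda x,y:s((150,110),2.2,(x,y))
T2('pin_s',A(254,76),B(549,188));T2('pin_l',A(255,161),B(507,130));T2('pin_m',A(257,247),B(469,75))
T2('head top',A(685,224),B(68,181))
T2('handle end',A(737,110),B(32,292))
T2('L1 red rim',A(389,71),B(417,171));T2('M2 rim',A(404,216),B(345,93));T2('M3 rim',A(523,135),B(255,197));T2('turq rim',A(525,240),B(223,126))
T2('ring s far',A(67,83),B(713,153));T2('ring s near',A(204,80),B(594,191))
T2('ring m far',A(68,252),B(625,51));T2('ring m near',A(206,248),B(513,83))
T2('ring l far',A(68,167),B(667,100));T2('ring l near',A(205,163),B(551,134))
for q in ((625,180),(730,185),(718,293),(612,281)): print('mat',onz(*I["top"],*A(*q),.003))
print('bottle',onz(*I["top"],316,130,.13))
for n in ((350,142),(396,137),(353,175),(398,168)): print('tip',onz(*I["top"],*n,.06))
for n in ((223,122),(291,122),(223,154),(291,154)): print('tube',onz(*I["top"],*n,.05))
E
```

```text
pin_s [0.6246 0.052  0.037 ] [0.978 0.978]
pin_l [0.5332 0.0475 0.0372] [1.2909 1.2909]
pin_m [0.4422 0.0421 0.0412] [0.9252 0.9252]
head top [ 0.4782 -0.4059  0.0655] [1.1474 1.1474]
handle end [ 0.5987 -0.461   0.0586] [1.1054 1.1054]
L1 red rim [ 0.6257 -0.0961  0.1157] [1.5862 1.5862]
M2 rim [ 0.4792 -0.1155  0.0943] [2.5417 2.5417]
M3 rim [ 0.5659 -0.2378  0.0703] [3.1516 3.1516]
turq rim [ 0.4572 -0.2413  0.068 ] [2.5054 2.5054]
ring s far [0.6143 0.2614 0.0064] [1.9358 1.9358]
ring s near [0.6213 0.1107 0.0077] [1.2348 1.2348]
ring m far [0.4301 0.2529 0.0066] [0.7968 0.7968]
ring m near [0.4382 0.1019 0.0079] [0.9592 0.9592]
ring l far [0.5223 0.2568 0.0063] [1.1874 1.1874]
ring l near [0.5302 0.1056 0.0092] [1.5682 1.5682]
mat [ 0.5234 -0.3517  0.003 ]
mat [ 0.5207 -0.4659  0.003 ]
mat [ 0.4038 -0.4534  0.003 ]
mat [ 0.4138 -0.3388  0.003 ]
bottle [ 0.8023 -0.095   0.13  ]
tip [ 0.7868 -0.1879  0.06  ]
tip [ 0.8035 -0.3149  0.06  ]
tip [ 0.6948 -0.198   0.06  ]
tip [ 0.717  -0.3214  0.06  ]
tube [0.8382 0.1693 0.05  ]
tube [ 0.8422 -0.0219  0.05  ]
tube [0.7473 0.1657 0.05  ]
tube [ 0.7514 -0.0245  0.05  ]
```

```bash
cat >> h.py <<'E'
from scipy.spatial.transform import Rotation as Ro
def R_down(phi):
    c,s=np.cos(np.radians(phi)),np.sin(np.radians(phi))
    return np.array([[s,0,c],[-c,0,s],[0,-1,0]],float)
def plan(*wps,rec=False):
    """wps: (x,y,z,phi) TCP world targets; prints shift rows"""
    s=robot.observe();p=np.array(s['tool_pos']);R=np.array(s['ee_rot'])
    print('now',p,'phi',np.degrees(np.arctan2(R[1,2],R[0,2])).round(2),'gap',round(s['finger_gap'],4),'F',np.array(s['contact_force']).round(1),'t',round(s['time'],2))
    for w in wps:
        d=R.T@(np.array(w[:3])-p);rv=Ro.from_matrix(R.T@R_down(w[3])).as_rotvec(degrees=True)
        print('x %.4f y %.4f z %.4f | ax %.2f ay %.2f az %.2f'%(*d,*rv))
E
python3 -c "
from h import *
plan((.6,.1,.26,75),(.58,-.2,.26,65.5),(.516,-.423,.12,65.5))"
```

```text
now [0.2175 0.6912 0.2179] phi 72.54 gap 0.0929 F [-0.1  0.3 -0.8] t 0.15
x 0.5423 y -0.0414 z -0.4492 | ax 0.07 ay -2.46 az 0.01
x 0.6132 y -0.0411 z -0.7414 | ax 0.07 ay 7.04 az 0.01
x 0.6191 y 0.0992 z -0.9732 | ax 0.07 ay 7.04 az 0.01
```

Request:
move_arm(
  plan=[
    {"x": 0.542,"y": -0.041,"z": -0.449,"ay": -2.5,"jaw": -1},
    {"x": 0.542,"y": -0.041,"z": -0.449,"ay": -2.5,"jaw": -1},
    {"x": 0.542,"y": -0.041,"z": -0.449,"ay": -2.5,"jaw": -1},
    {"x": 0.542,"y": -0.041,"z": -0.449,"ay": -2.5,"jaw": -1},
    {"x": 0.542,"y": -0.041,"z": -0.449,"ay": -2.5,"jaw": -1},
    {"x": 0.542,"y": -0.041,"z": -0.449,"ay": -2.5,"jaw": -1},
    {"x": 0.542,"y": -0.041,"z": -0.449,"ay": -2.5,"jaw": -1},
    {"x": 0.542,"y": -0.041,"z": -0.449,"ay": -2.5,"jaw": -1},
    {"x": 0.542,"y": -0.041,"z": -0.449,"ay": -2.5,"jaw": -1},
    {"x": 0.542,"y": -0.041,"z": -0.449,"ay": -2.5,"jaw": -1},
    {"x": 0.542,"y": -0.041,"z": -0.449,"ay": -2.5,"jaw": -1},
    {"x": 0.542,"y": -0.041,"z": -0.449,"ay": -2.5,"jaw": -1},
    {"x": 0.542,"y": -0.041,"z": -0.449,"ay": -2.5,"jaw": -1},
    {"x": 0.542,"y": -0.041,"z": -0.449,"ay": -2.5,"jaw": -1},
    {"x": 0.542,"y": -0.041,"z": -0.449,"ay": -2.5,"jaw": -1},
    {"x": 0.542,"y": -0.041,"z": -0.449,"ay": -2.5,"jaw": -1},
    {"x": 0.542,"y": -0.041,"z": -0.449,"ay": -2.5,"jaw": -1},
    {"x": 0.542,"y": -0.041,"z": -0.449,"ay": -2.5,"jaw": -1},
  ],
)

```text
invalid input
```

```bash
python3 -c "
from h import *
im,K,T=grab('wrist','w1');print(T)
plan((.58,-.2,.26,65.5),(.516,-.423,.18,65.5))"
```

```text
[[ 0.3005  0.92    0.2515  0.1474]
 [ 0.9538 -0.2897 -0.08    0.7142]
 [-0.0007  0.2639 -0.9646  0.3832]
 [ 0.      0.      0.      1.    ]]
now [0.2175 0.6913 0.2181] phi 72.54 gap 0.0929 F [1.  0.3 1.6] t 0.2
x 0.6132 y -0.0412 z -0.7415 | ax 0.05 ay 7.04 az 0.01
x 0.6191 y 0.0391 z -0.9733 | ax 0.05 ay 7.04 az 0.01
```

View pics/w1.png

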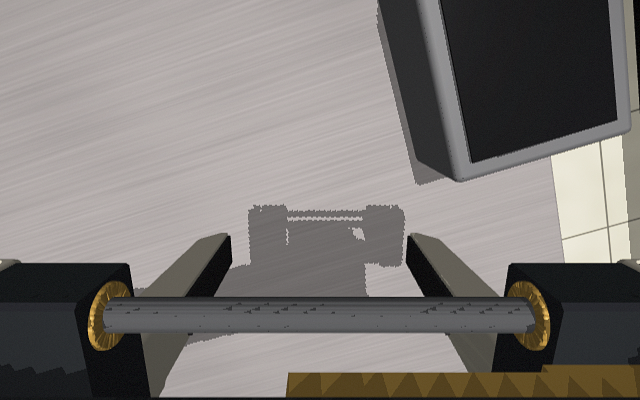

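Request:
move_arm(
  plan=[
    {"x": 0.542,"y": -0.041,"z": -0.449,"ax": 0,"ay": -2.5,"az": 0,"jaw": -1},
    {"x": 0.542,"y": -0.041,"z": -0.449,"ax": 0,"ay": -2.5,"az": 0,"jaw": -1},
    {"x": 0.542,"y": -0.041,"z": -0.449,"ax": 0,"ay": -2.5,"az": 0,"jaw": -1},
    {"x": 0.542,"y": -0.041,"z": -0.449,"ax": 0,"ay": -2.5,"az": 0,"jaw": -1},
    {"x": 0.542,"y": -0.041,"z": -0.449,"ax": 0,"ay": -2.5,"az": 0,"jaw": -1},
    {"x": 0.542,"y": -0.041,"z": -0.449,"ax": 0,"ay": -2.5,"az": 0,"jaw": -1},
    {"x": 0.542,"y": -0.041,"z": -0.449,"ax": 0,"ay": -2.5,"az": 0,"jaw": -1},
    {"x": 0.542,"y": -0.041,"z": -0.449,"ax": 0,"ay": -2.5,"az": 0,"jaw": -1},
    {"x": 0.542,"y": -0.041,"z": -0.449,"ax": 0,"ay": -2.5,"az": 0,"jaw": -1},
    {"x": 0.542,"y": -0.041,"z": -0.449,"ax": 0,"ay": -2.5,"az": 0,"jaw": -1},
    {"x": 0.542,"y": -0.041,"z": -0.449,"ax": 0,"ay": -2.5,"az": 0,"jaw": -1},
    {"x": 0.542,"y": -0.041,"z": -0.449,"ax": 0,"ay": -2.5,"az": 0,"jaw": -1},
    {"x": 0.542,"y": -0.041,"z": -0.449,"ax": 0,"ay": -2.5,"az": 0,"jaw": -1},
    {"x": 0.542,"y": -0.041,"z": -0.449,"ax": 0,"ay": -2.5,"az": 0,"jaw": -1},
    {"x": 0.542,"y": -0.041,"z": -0.449,"ax": 0,"ay": -2.5,"az": 0,"jaw": -1},
    {"x": 0.542,"y": -0.041,"z": -0.449,"ax": 0,"ay": -2.5,"az": 0,"jaw": -1},
    {"x": 0.542,"y": -0.041,"z": -0.449,"ax": 0,"ay": -2.5,"az": 0,"jaw": -1},
    {"x": 0.542,"y": -0.041,"z": -0.449,"ax": 0,"ay": -2.5,"az": 0,"jaw": -1},
  ],
  newtons=40,
)

```text
time: 2.0
tool_pos: [0.599, 0.1025, 0.2595]
ee_rot: [[0.967, -0.001, 0.256], [-0.256, 0.001, 0.967], [-0.001, -1.0, 0.0]]
contact_force: [-0.6, -0.2, 0.8]
finger_gap: 0.0931
```

```bash
python3 -c "
from h import *
im,K,T=grab('wrist','w2');print(T)
plan((.58,-.2,.26,65.5),(.516,-.423,.18,65.5))"
```

```text
[[ 0.2561  0.9325  0.2545  0.528 ]
 [ 0.9666 -0.2473 -0.0665  0.1219]
 [ 0.0009  0.2631 -0.9648  0.4249]
 [ 0.      0.      0.      1.    ]]
now [0.5991 0.1024 0.2596] phi 75.19 gap 0.093 F [-0.5  0.6  0.2] t 2.05
x 0.0588 y -0.0005 z -0.2973 | ax -0.02 ay 9.69 az -0.03
x 0.0540 y 0.0794 z -0.5293 | ax -0.02 ay 9.69 az -0.03
```

View pics/w2.png

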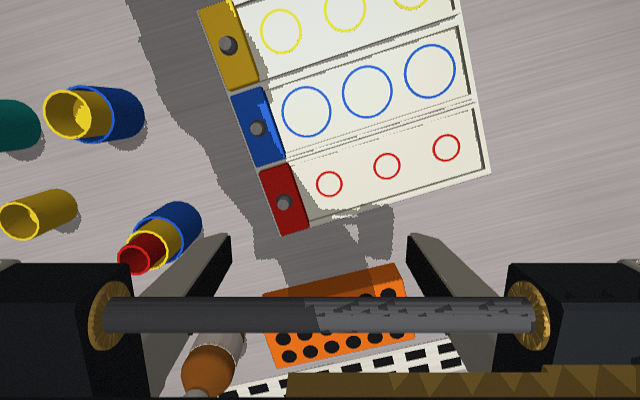

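```bash
python3 - <<'E'
from h import *
I={n:(np.array(optics.camera_info(n)["mtx"]),np.array(optics.camera_info(n)["T"])) for n in("top","scene","wrist")}
s=lambda o,sc,p:(o[0]+(p[0]+.5)/sc-.5,o[1]+(p[1]+.5)/sc-.5)
A=lambda x,y:s((165,170),2.6,(x,y));B=lambda x,y:s((150,110),2.2,(x,y))
def T3(n,a,b,c):
    p,r=tri(ray(*I["top"],*a),ray(*I["scene"],*b),ray(*I["wrist"],*c));print(n,p,np.array(r)*1000,'onz',onz(*I["wrist"],*c,.042)[:2])
T3('pin_s',A(254,76),B(549,188),(284,203));T3('pin_l',A(255,161),B(507,130),(257,128));T3('pin_m',A(257,247),B(469,75),(228,45))
im=cv2.imread('pics/w2.png')
R={}
for c,pts in(('red',[(329,184),(387,166),(446,148)]),('blue',[(306,111),(367,91),(430,71)]),('yellow',[(281,31),(345,9)])):
    for p in pts: print(c,onz(*I["wrist"],*p,.010))
E
```

```text
pin_s [0.6249 0.0526 0.0368] [0.3604 1.6378 1.3254] onz [0.6245 0.0545]
pin_l [0.5332 0.0481 0.0365] [0.864  1.7812 0.9396] onz [0.5335 0.05  ]
pin_m [0.4423 0.0436 0.0391] [0.3946 2.5245 2.6766] onz [0.4446 0.0464]
red [0.6232 0.1107 0.01  ]
red [0.6194 0.1859 0.01  ]
red [0.6161 0.2602 0.01  ]
blue [0.53   0.1063 0.01  ]
blue [0.5264 0.1814 0.01  ]
blue [0.5235 0.2565 0.01  ]
yellow [0.4391 0.1023 0.01  ]
yellow [0.4359 0.1769 0.01  ]
```

Request:
move_arm(
  plan=[
    {"x": 0.059,"y": 0,"z": -0.297,"ax": 0,"ay": 9.7,"az": 0,"jaw": -1},
    {"x": 0.059,"y": 0,"z": -0.297,"ax": 0,"ay": 9.7,"az": 0,"jaw": -1},
    {"x": 0.059,"y": 0,"z": -0.297,"ax": 0,"ay": 9.7,"az": 0,"jaw": -1},
    {"x": 0.059,"y": 0,"z": -0.297,"ax": 0,"ay": 9.7,"az": 0,"jaw": -1},
    {"x": 0.059,"y": 0,"z": -0.297,"ax": 0,"ay": 9.7,"az": 0,"jaw": -1},
    {"x": 0.059,"y": 0,"z": -0.297,"ax": 0,"ay": 9.7,"az": 0,"jaw": -1},
    {"x": 0.054,"y": 0.079,"z": -0.529,"ax": 0,"ay": 9.7,"az": 0,"jaw": -1},
    {"x": 0.054,"y": 0.079,"z": -0.529,"ax": 0,"ay": 9.7,"az": 0,"jaw": -1},
    {"x": 0.054,"y": 0.079,"z": -0.529,"ax": 0,"ay": 9.7,"az": 0,"jaw": -1},
    {"x": 0.054,"y": 0.079,"z": -0.529,"ax": 0,"ay": 9.7,"az": 0,"jaw": -1},
    {"x": 0.054,"y": 0.079,"z": -0.529,"ax": 0,"ay": 9.7,"az": 0,"jaw": -1},
    {"x": 0.054,"y": 0.079,"z": -0.529,"ax": 0,"ay": 9.7,"az": 0,"jaw": -1},
    {"x": 0.054,"y": 0.079,"z": -0.529,"ax": 0,"ay": 9.7,"az": 0,"jaw": -1},
    {"x": 0.054,"y": 0.079,"z": -0.529,"ax": 0,"ay": 9.7,"az": 0,"jaw": -1},
    {"x": 0.054,"y": 0.079,"z": -0.529,"ax": 0,"ay": 9.7,"az": 0,"jaw": -1},
  ],
)

```text
time: 3.55
tool_pos: [0.5169, -0.4224, 0.1812]
ee_rot: [[0.91, 0.001, 0.414], [-0.414, 0.0, 0.91], [0.001, -1.0, 0.001]]
contact_force: [-0.7, -0.1, 0.3]
finger_gap: 0.093
```

```bash
python3 -c "
from h import *
im,K,T=grab('wrist','w3');print(T)
plan((.516,-.423,.12,65.5),(.516,-.423,.029,65.5))"
```

```text
[[ 0.4149  0.8773  0.2411  0.4498]
 [ 0.9099 -0.4004 -0.1088 -0.3913]
 [ 0.0011  0.2645 -0.9644  0.3464]
 [ 0.      0.      0.      1.    ]]
now [ 0.5168 -0.4226  0.1812] phi 65.5 gap 0.0931 F [-0.1 -0.1  0.7] t 3.6
x -0.0006 y 0.0612 z -0.0007 | ax -0.03 ay -0.00 az 0.05
x -0.0007 y 0.1522 z -0.0007 | ax -0.03 ay -0.00 az 0.05
```

View pics/w3.png

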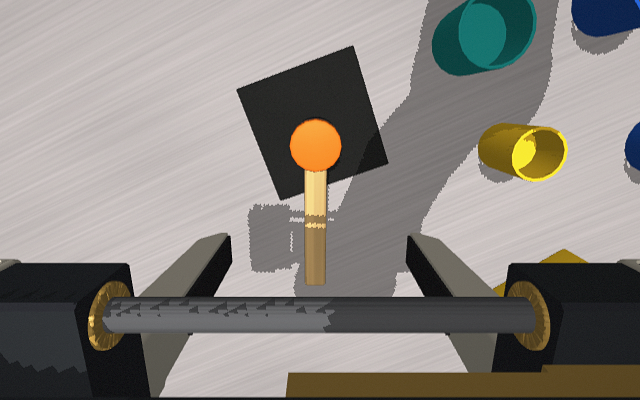

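```bash
python3 - <<'E'
from h import *
i=optics.camera_info('wrist');K=np.array(i['mtx']);T=np.array(i['T'])
im=cv2.imread('pics/w3.png')
m,b=blobs(im,'orange',100);print(b)
h=onz(K,T,315.7,145.5,.067);e=onz(K,T,315,284,.057);print(h,e)
d=(e-h)[:2];L=np.linalg.norm(d);d/=L;print(L,d,np.degrees(np.arctan2(d[1],d[0])))
g=h[:2]+.042*d;phi=np.degrees(np.arctan2(d[1],d[0]))+90;print(g,phi)
for q in ((237,90),(352,46),(388,163),(281,200)): print('mat',onz(K,T,*q,.003))
it=optics.camera_info('top');p,r=tri(ray(K,T,315.7,145.5),ray(np.array(it['mtx']),np.array(it['T']),428.5,255.9));print(p,r)
plan((*g,.03,phi))
E
```

```text
[((np.float64(315.1), np.float64(144.8)), (np.int32(289), np.int32(118), np.int32(53), np.int32(54)), np.int32(2173))]
[ 0.4777 -0.4066  0.067 ] [ 0.5979 -0.4626  0.057 ]
0.13261746789517215 [ 0.9065 -0.4222] -24.97428848893424
[ 0.5158 -0.4243] 65.02571151106577
mat [ 0.4039 -0.4571  0.003 ]
mat [ 0.4139 -0.3403  0.003 ]
mat [ 0.5311 -0.3501  0.003 ]
mat [ 0.5209 -0.4672  0.003 ]
[ 0.4783 -0.4068  0.0603] [np.float64(0.00012522305830140837), np.float64(0.00012522305830146252)]
now [ 0.5168 -0.4226  0.1812] phi 65.5 gap 0.0931 F [-0.1 -0.1  0.7] t 3.6
x -0.0003 y 0.1512 z -0.0020 | ax -0.03 ay 0.47 az 0.05
```

Request:
move_arm(
  plan=[
    {"x": 0,"y": 0.05,"z": -0.002,"ax": 0,"ay": 0.5,"az": 0,"jaw": -1},
    {"x": 0,"y": 0.1,"z": -0.002,"ax": 0,"ay": 0.5,"az": 0,"jaw": -1},
    {"x": 0,"y": 0.13,"z": -0.002,"ax": 0,"ay": 0.5,"az": 0,"jaw": -1},
    {"x": 0,"y": 0.151,"z": -0.002,"ax": 0,"ay": 0.5,"az": 0,"jaw": -1},
    {"x": 0,"y": 0.151,"z": -0.002,"ax": 0,"ay": 0.5,"az": 0,"jaw": -1},
    {"x": 0,"y": 0.151,"z": -0.002,"ax": 0,"ay": 0.5,"az": 0,"jaw": 1},
    {"x": 0,"y": 0.151,"z": -0.002,"ax": 0,"ay": 0.5,"az": 0,"jaw": 1},
    {"x": 0,"y": 0.151,"z": -0.002,"ax": 0,"ay": 0.5,"az": 0,"jaw": 1},
    {"x": 0,"y": 0.151,"z": -0.002,"ax": 0,"ay": 0.5,"az": 0,"jaw": 1},
    {"x": 0,"y": 0.151,"z": -0.002,"ax": 0,"ay": 0.5,"az": 0,"jaw": 1},
    {"x": 0,"y": 0.151,"z": -0.002,"ax": 0,"ay": 0.5,"az": 0,"jaw": 1},
    {"x": 0,"y": 0.151,"z": -0.002,"ax": 0,"ay": 0.5,"az": 0,"jaw": 1},
    {"x": 0,"y": 0.151,"z": -0.002,"ax": 0,"ay": 0.5,"az": 0,"jaw": 1},
  ],
  newtons=60,
)

```text
time: 4.9
tool_pos: [0.5146, -0.4262, 0.0296]
ee_rot: [[0.905, -0.0, 0.425], [-0.425, 0.0, 0.905], [-0.0, -1.0, -0.0]]
contact_force: [0.3, 0.8, -0.7]
finger_gap: 0.0334
```

```bash
python3 -c "
from h import *
plan((.516,-.424,.15,65))"
```

```text
now [ 0.5146 -0.4262  0.0296] phi 64.83 gap 0.0334 F [ 0.3  0.8 -0.7] t 4.9
x 0.0003 y -0.1204 z 0.0026 | ax 0.00 ay -0.17 az -0.00
```

Request:
move_arm(
  plan=[
    {"x": 0,"y": 0,"z": 0,"ax": 0,"ay": 0,"az": 0,"jaw": 1},
    {"x": 0,"y": 0,"z": 0,"ax": 0,"ay": 0,"az": 0,"jaw": 1},
    {"x": 0,"y": 0,"z": 0,"ax": 0,"ay": 0,"az": 0,"jaw": 1},
    {"x": 0,"y": 0,"z": 0,"ax": 0,"ay": 0,"az": 0,"jaw": 1},
    {"x": 0,"y": 0,"z": 0,"ax": 0,"ay": 0,"az": 0,"jaw": 1},
    {"x": 0,"y": -0.02,"z": 0,"ax": 0,"ay": 0,"az": 0,"jaw": 1},
    {"x": 0,"y": -0.05,"z": 0,"ax": 0,"ay": 0,"az": 0,"jaw": 1},
    {"x": 0,"y": -0.08,"z": 0,"ax": 0,"ay": 0,"az": 0,"jaw": 1},
    {"x": 0,"y": -0.12,"z": 0,"ax": 0,"ay": 0,"az": 0,"jaw": 1},
    {"x": 0,"y": -0.16,"z": 0,"ax": 0,"ay": 0,"az": 0,"jaw": 1},
    {"x": 0,"y": -0.16,"z": 0,"ax": 0,"ay": 0,"az": 0,"jaw": 1},
    {"x": 0,"y": -0.16,"z": 0,"ax": 0,"ay": 0,"az": 0,"jaw": 1},
  ],
)

```text
time: 6.1
tool_pos: [0.5147, -0.4262, 0.1903]
ee_rot: [[0.905, 0.001, 0.425], [-0.425, -0.001, 0.905], [0.001, -1.0, -0.0]]
contact_force: [-1.8, -0.1, -2.5]
finger_gap: 0.0199
```

```bash
python3 -c "
from h import *
plan((.5,0.0,.2,65))
im,K,T=grab('wrist','w4');im,K,T=grab('scene','s4')"
```

```text
now [ 0.5147 -0.4262  0.1903] phi 64.84 gap 0.0199 F [-1.8 -0.1 -2.5] t 6.1
x -0.1945 y -0.0100 z 0.3795 | ax 0.01 ay -0.16 az 0.08
```

View pics/w4.png

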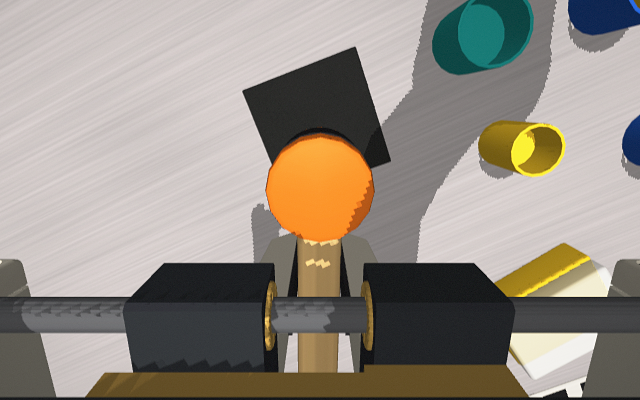

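View pics/s4.png

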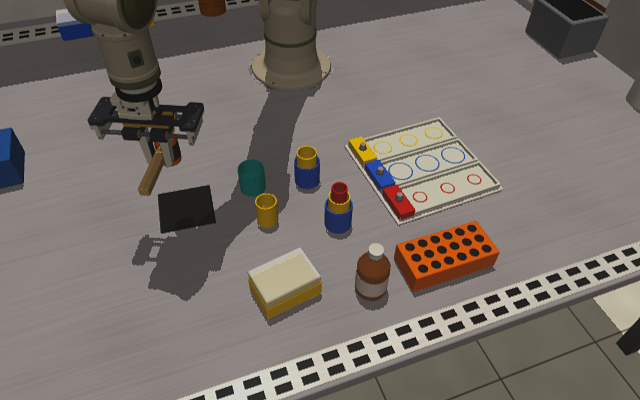

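```bash
python3 -c "
from h import *
plan((.4797,.0263,.18,64.8),(.4797,.0263,.12,64.8))"
```

```text
now [ 0.5139 -0.4255  0.1883] phi 64.84 gap 0.0196 F [ 0.8 -0.4 -3.1] t 6.2
x -0.2230 y 0.0089 z 0.3944 | ax -0.03 ay 0.04 az -0.13
x -0.2228 y 0.0689 z 0.3944 | ax -0.03 ay 0.04 az -0.13
```

Request:
move_arm(
  plan=[
    {"x": -0.223,"y": 0.009,"z": 0.3944,"ax": 0,"ay": 0,"az": 0,"jaw": 1},
    {"x": -0.223,"y": 0.009,"z": 0.3944,"ax": 0,"ay": 0,"az": 0,"jaw": 1},
    {"x": -0.223,"y": 0.009,"z": 0.3944,"ax": 0,"ay": 0,"az": 0,"jaw": 1},
    {"x": -0.223,"y": 0.009,"z": 0.3944,"ax": 0,"ay": 0,"az": 0,"jaw": 1},
    {"x": -0.223,"y": 0.009,"z": 0.3944,"ax": 0,"ay": 0,"az": 0,"jaw": 1},
    {"x": -0.223,"y": 0.009,"z": 0.3944,"ax": 0,"ay": 0,"az": 0,"jaw": 1},
    {"x": -0.223,"y": 0.009,"z": 0.3944,"ax": 0,"ay": 0,"az": 0,"jaw": 1},
    {"x": -0.223,"y": 0.009,"z": 0.3944,"ax": 0,"ay": 0,"az": 0,"jaw": 1},
    {"x": -0.223,"y": 0.009,"z": 0.3944,"ax": 0,"ay": 0,"az": 0,"jaw": 1},
    {"x": -0.223,"y": 0.009,"z": 0.3944,"ax": 0,"ay": 0,"az": 0,"jaw": 1},
    {"x": -0.223,"y": 0.069,"z": 0.3944,"ax": 0,"ay": 0,"az": 0,"jaw": 1},
    {"x": -0.223,"y": 0.069,"z": 0.3944,"ax": 0,"ay": 0,"az": 0,"jaw": 1},
    {"x": -0.223,"y": 0.069,"z": 0.3944,"ax": 0,"ay": 0,"az": 0,"jaw": 1},
    {"x": -0.223,"y": 0.069,"z": 0.3944,"ax": 0,"ay": 0,"az": 0,"jaw": 1},
  ],
)

```text
time: 7.6
tool_pos: [0.4804, 0.0247, 0.1209]
ee_rot: [[0.904, -0.001, 0.427], [-0.427, -0.0, 0.904], [-0.001, -1.0, -0.001]]
contact_force: [0.6, 0.4, -1.6]
finger_gap: 0.0198
```

```bash
python3 -c "
from h import *
im,K,T=grab('wrist','w5')
plan((.4797,.0263,.0556,64.8))
print(blobs(im,'orange',300)[1], onz(K,T,*blobs(im,'orange',300)[1][0][0],.12+.0374))"
```

```text
now [0.4808 0.0248 0.1214] phi 64.75 gap 0.02 F [ 0.7  0.2 -2.3] t 7.65
x -0.0017 y 0.0658 z 0.0008 | ax -0.00 ay -0.05 az 0.02
[((np.float64(319.4), np.float64(187.8)), (np.int32(265), np.int32(134), np.int32(109), np.int32(109)), np.int32(9060)), ((np.float64(551.7), np.float64(387.1)), (np.int32(521), np.int32(373), np.int32(61), np.int32(24)), np.int32(969))] [0.4421 0.0439 0.1574]
```

View pics/w5.png

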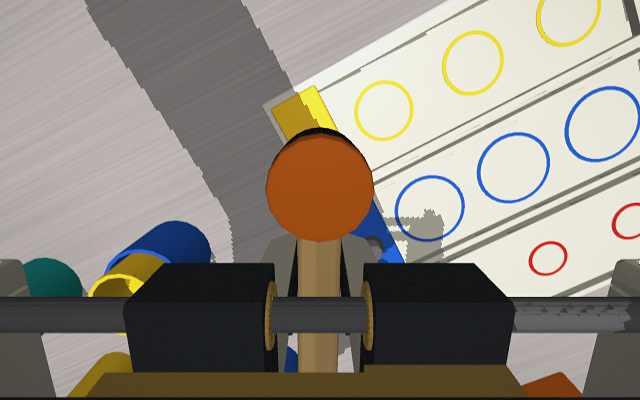

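Request:
move_arm(
  plan=[
    {"x": -0.001,"y": 0.02,"z": 0,"ax": 0,"ay": 0,"az": 0,"jaw": 1},
    {"x": -0.001,"y": 0.035,"z": 0,"ax": 0,"ay": 0,"az": 0,"jaw": 1},
    {"x": -0.001,"y": 0.05,"z": 0,"ax": 0,"ay": 0,"az": 0,"jaw": 1},
    {"x": -0.001,"y": 0.06,"z": 0,"ax": 0,"ay": 0,"az": 0,"jaw": 1},
    {"x": -0.001,"y": 0.067,"z": 0,"ax": 0,"ay": 0,"az": 0,"jaw": 1},
    {"x": -0.001,"y": 0.067,"z": 0,"ax": 0,"ay": 0,"az": 0,"jaw": 1},
    {"x": -0.001,"y": 0.067,"z": 0,"ax": 0,"ay": 0,"az": 0,"jaw": 1},
  ],
)

```text
time: 8.35
tool_pos: [0.4815, 0.0257, 0.055]
ee_rot: [[0.905, 0.004, 0.426], [-0.426, 0.0, 0.905], [0.003, -1.0, 0.002]]
contact_force: [2.7, -0.6, 5.5]
finger_gap: 0.0193
```

```bash
python3 -c "
from h import *
s=robot.observe();print(np.array(s['wrist_torque']))
plan((.5708,.0303,.0966,64.8),(.5708,.0303,.0556,64.8))
im,K,T=grab('wrist','w6')"
```

```text
[-0.2025 -0.1987 -0.0092]
now [0.4815 0.0257 0.055 ] phi 64.77 gap 0.0193 F [ 2.7 -0.6  5.5] t 8.35
x 0.0790 y -0.0412 z 0.0424 | ax -0.11 ay -0.03 az 0.19
x 0.0788 y -0.0002 z 0.0423 | ax -0.11 ay -0.03 az 0.19
```

View pics/w6.png

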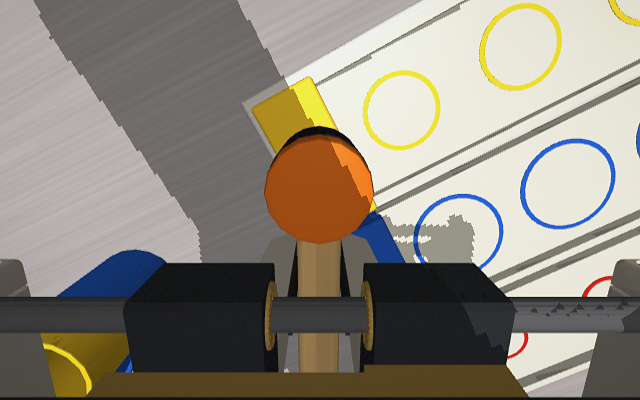

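Request:
move_arm(
  plan=[
    {"x": 0,"y": 0.002,"z": 0,"ax": 0,"ay": 0,"az": 0,"jaw": 1},
    {"x": 0,"y": 0.003,"z": 0,"ax": 0,"ay": 0,"az": 0,"jaw": 1},
    {"x": 0,"y": 0.003,"z": 0,"ax": 0,"ay": 0,"az": 0,"jaw": 1},
  ],
)

```text
time: 8.7
tool_pos: [0.4832, 0.0252, 0.053]
ee_rot: [[0.904, 0.007, 0.427], [-0.427, 0.0, 0.904], [0.007, -1.0, 0.003]]
contact_force: [3.1, -4.2, 18.2]
finger_gap: 0.0198
```

```bash
python3 -c "
from h import *
s=robot.observe();print(np.array(s['wrist_torque']))
plan((.4808,.0258,.0966,64.8),(.5708,.0303,.0966,64.8),(.5708,.0303,.0546,64.8))
im,K,T=grab('wrist','w7');im,K,T=grab('scene','s7');b=blobs(im,'orange',30)[1];print(b)
cv2.imwrite('pics/s7c.png',cv2.resize(im[90:240,260:480],None,fx=3.4,fy=3.4))"
```

```text
[-0.5807 -0.2518  0.0042]
now [0.4832 0.0252 0.053 ] phi 64.73 gap 0.0198 F [ 3.1 -4.2 18.2] t 8.7
x -0.0021 y -0.0436 z -0.0003 | ax -0.19 ay -0.07 az 0.38
x 0.0774 y -0.0429 z 0.0421 | ax -0.19 ay -0.07 az 0.38
x 0.0771 y -0.0009 z 0.0420 | ax -0.19 ay -0.07 az 0.38
[((np.float64(365.0), np.float64(134.2)), (np.int32(361), np.int32(130), np.int32(9), np.int32(10)), np.int32(77)), ((np.float64(448.2), np.float64(256.2)), (np.int32(396), np.int32(221), np.int32(103), np.int32(71)), np.int32(3326)), ((np.float64(373.1), np.float64(266.7)), (np.int32(358), np.int32(253), np.int32(32), np.int32(25)), np.int32(509))]
```

View pics/s7c.png

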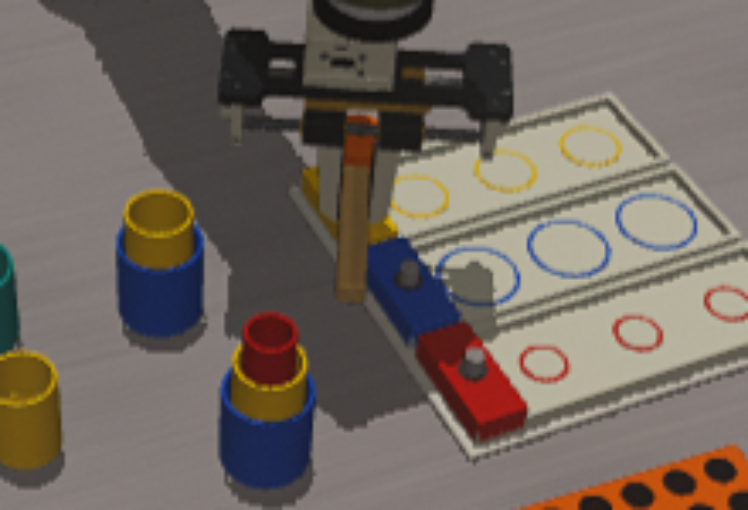

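Request:
move_arm(
  plan=[
    {"x": 0,"y": -0.03,"z": 0,"ax": 0,"ay": 0,"az": 0,"jaw": 1},
    {"x": 0,"y": -0.05,"z": 0,"ax": 0,"ay": 0,"az": 0,"jaw": 1},
    {"x": 0,"y": -0.05,"z": 0,"ax": 0,"ay": 0,"az": 0,"jaw": 1},
    {"x": 0.04,"y": -0.05,"z": 0.0215,"ax": 0,"ay": 0,"az": 0,"jaw": 1},
    {"x": 0.08,"y": -0.05,"z": 0.043,"ax": 0,"ay": 0,"az": 0,"jaw": 1},
    {"x": 0.08,"y": -0.05,"z": 0.043,"ax": 0,"ay": 0,"az": 0,"jaw": 1},
    {"x": 0.08,"y": -0.05,"z": 0.043,"ax": 0,"ay": 0,"az": 0,"jaw": 1},
    {"x": 0.08,"y": -0.03,"z": 0.043,"ax": 0,"ay": 0,"az": 0,"jaw": 1},
    {"x": 0.08,"y": -0.018,"z": 0.043,"ax": 0,"ay": 0,"az": 0,"jaw": 1},
    {"x": 0.08,"y": -0.01,"z": 0.043,"ax": 0,"ay": 0,"az": 0,"jaw": 1},
    {"x": 0.08,"y": -0.003,"z": 0.043,"ax": 0,"ay": 0,"az": 0,"jaw": 1},
    {"x": 0.08,"y": -0.001,"z": 0.043,"ax": 0,"ay": 0,"az": 0,"jaw": 1},
    {"x": 0.08,"y": 0.0,"z": 0.043,"ax": 0,"ay": 0,"az": 0,"jaw": 1},
    {"x": 0.08,"y": 0.0,"z": 0.043,"ax": 0,"ay": 0,"az": 0,"jaw": 1},
    {"x": 0.08,"y": 0.0,"z": 0.043,"ax": 0,"ay": 0,"az": 0,"jaw": 1},
  ],
)

```text
time: 10.3
tool_pos: [0.5705, 0.03, 0.052]
ee_rot: [[0.905, 0.001, 0.426], [-0.426, -0.0, 0.905], [0.001, -1.0, 0.0]]
contact_force: [-1.3, -2.8, 14.5]
finger_gap: 0.0195
```

```bash
python3 -c "
from h import *
s=robot.observe();print(np.array(s['wrist_torque']))
plan((.6632,.0349,.0966,64.8),(.6632,.0349,.0546,64.8))
im,K,T=grab('wrist','w8');im,K,T=grab('scene','s8')
cv2.imwrite('pics/s8c.png',cv2.resize(im[90:240,260:480],None,fx=3.4,fy=3.4))"
```

```text
[-0.5181  0.6559  0.1027]
now [0.5705 0.03   0.052 ] phi 64.79 gap 0.0195 F [-1.3 -2.8 14.5] t 10.3
x 0.0819 y -0.0445 z 0.0439 | ax -0.01 ay -0.01 az 0.08
x 0.0818 y -0.0025 z 0.0439 | ax -0.01 ay -0.01 az 0.08
```

View pics/s8c.png

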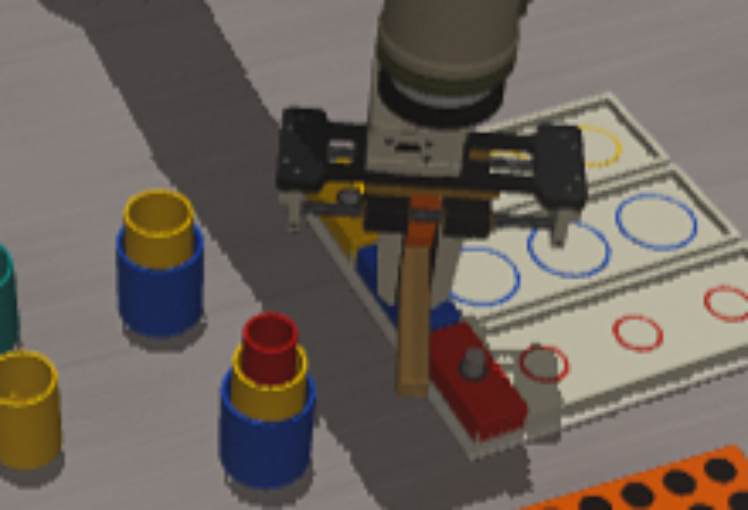

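View pics/w8.png

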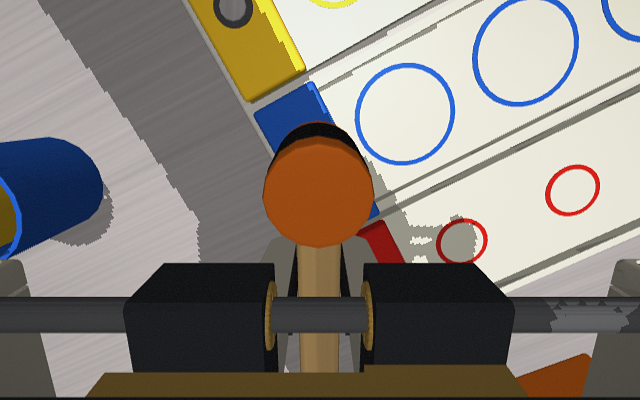

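```bash
python3 -c "
from h import *
plan((.6575,.0258,.1,50),(.6575,.0258,.0546,50))"
```

```text
now [0.5705 0.0301 0.052 ] phi 64.79 gap 0.0195 F [-0.6 -2.8 15.2] t 10.4
x 0.0806 y -0.0479 z 0.0332 | ax -0.02 ay 14.79 az 0.08
x 0.0805 y -0.0025 z 0.0332 | ax -0.02 ay 14.79 az 0.08
```

Request:
move_arm(
  plan=[
    {"x": 0,"y": -0.03,"z": 0,"ax": 0,"ay": 0,"az": 0,"jaw": 1},
    {"x": 0,"y": -0.05,"z": 0,"ax": 0,"ay": 0,"az": 0,"jaw": 1},
    {"x": 0,"y": -0.05,"z": 0,"ax": 0,"ay": 0,"az": 0,"jaw": 1},
    {"x": 0.04,"y": -0.05,"z": 0.016,"ax": 0,"ay": 7.4,"az": 0,"jaw": 1},
    {"x": 0.08,"y": -0.05,"z": 0.033,"ax": 0,"ay": 14.8,"az": 0,"jaw": 1},
    {"x": 0.0805,"y": -0.05,"z": 0.033,"ax": 0,"ay": 14.8,"az": 0,"jaw": 1},
    {"x": 0.0805,"y": -0.05,"z": 0.033,"ax": 0,"ay": 14.8,"az": 0,"jaw": 1},
    {"x": 0.0805,"y": -0.03,"z": 0.033,"ax": 0,"ay": 14.8,"az": 0,"jaw": 1},
    {"x": 0.0805,"y": -0.018,"z": 0.033,"ax": 0,"ay": 14.8,"az": 0,"jaw": 1},
    {"x": 0.0805,"y": -0.01,"z": 0.033,"ax": 0,"ay": 14.8,"az": 0,"jaw": 1},
    {"x": 0.0805,"y": -0.003,"z": 0.033,"ax": 0,"ay": 14.8,"az": 0,"jaw": 1},
    {"x": 0.0805,"y": -0.001,"z": 0.033,"ax": 0,"ay": 14.8,"az": 0,"jaw": 1},
    {"x": 0.0805,"y": 0.0,"z": 0.033,"ax": 0,"ay": 14.8,"az": 0,"jaw": 1},
    {"x": 0.0805,"y": 0.0,"z": 0.033,"ax": 0,"ay": 14.8,"az": 0,"jaw": 1},
    {"x": 0.0805,"y": 0.0,"z": 0.033,"ax": 0,"ay": 14.8,"az": 0,"jaw": 1},
  ],
)

```text
time: 11.9
tool_pos: [0.6563, 0.026, 0.0518]
ee_rot: [[0.766, -0.001, 0.642], [-0.642, -0.0, 0.766], [-0.001, -1.0, -0.001]]
contact_force: [-3.0, -1.5, 13.3]
finger_gap: 0.0196
```

```bash
python3 -c "
from h import *
s=robot.observe();print(np.array(s['wrist_torque']))
plan((.58,-.0,.2,64.8),(.5147,-.4262,.1,64.8))
im,K,T=grab('wrist','w9');im,K,T=grab('scene','s9')
cv2.imwrite('pics/s9c.png',cv2.resize(im[90:240,260:480],None,fx=3.4,fy=3.4))"
```

```text
[-0.1585  1.2434  0.0704]
now [0.6563 0.026  0.0518] phi 50.03 gap 0.0196 F [-3.  -1.5 13.3] t 11.9
x -0.0419 y -0.1482 z -0.0690 | ax 0.03 ay -14.77 az -0.04
x 0.1819 y -0.0481 z -0.4375 | ax 0.03 ay -14.77 az -0.04
```

View pics/s9c.png

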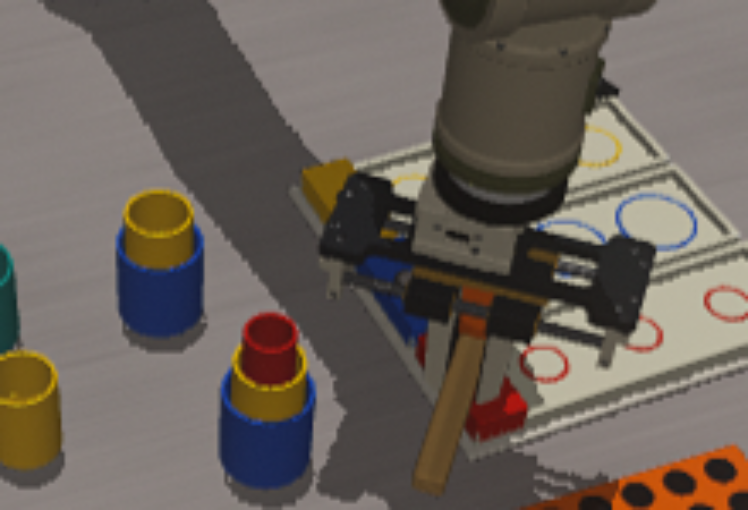

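View pics/w9.png

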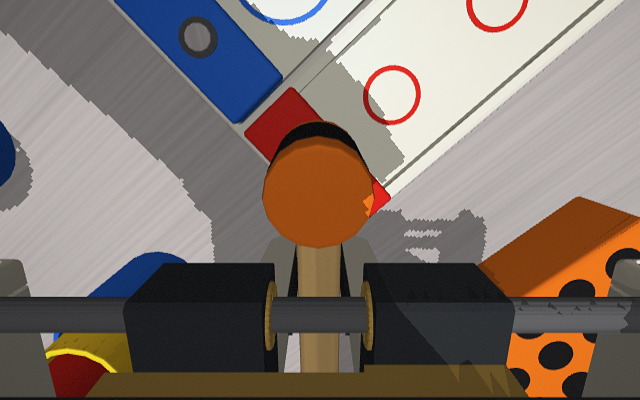

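Request:
move_arm(
  plan=[
    {"x": 0,"y": -0.05,"z": 0,"ax": 0,"ay": 0,"az": 0,"jaw": 1},
    {"x": 0,"y": -0.1,"z": 0,"ax": 0,"ay": 0,"az": 0,"jaw": 1},
    {"x": -0.015,"y": -0.148,"z": -0.02,"ax": 0,"ay": 0,"az": 0,"jaw": 1},
    {"x": -0.042,"y": -0.148,"z": -0.069,"ax": 0,"ay": -7,"az": 0,"jaw": 1},
    {"x": -0.0,"y": -0.148,"z": -0.14,"ax": 0,"ay": -14.8,"az": 0,"jaw": 1},
    {"x": 0.182,"y": -0.148,"z": -0.4375,"ax": 0,"ay": -14.8,"az": 0,"jaw": 1},
    {"x": 0.182,"y": -0.148,"z": -0.4375,"ax": 0,"ay": -14.8,"az": 0,"jaw": 1},
    {"x": 0.182,"y": -0.148,"z": -0.4375,"ax": 0,"ay": -14.8,"az": 0,"jaw": 1},
    {"x": 0.182,"y": -0.148,"z": -0.4375,"ax": 0,"ay": -14.8,"az": 0,"jaw": 1},
    {"x": 0.182,"y": -0.148,"z": -0.4375,"ax": 0,"ay": -14.8,"az": 0,"jaw": 1},
    {"x": 0.182,"y": -0.148,"z": -0.4375,"ax": 0,"ay": -14.8,"az": 0,"jaw": 1},
    {"x": 0.182,"y": -0.148,"z": -0.4375,"ax": 0,"ay": -14.8,"az": 0,"jaw": 1},
    {"x": 0.182,"y": -0.148,"z": -0.4375,"ax": 0,"ay": -14.8,"az": 0,"jaw": 1},
    {"x": 0.182,"y": -0.068,"z": -0.4375,"ax": 0,"ay": -14.8,"az": 0,"jaw": 1},
    {"x": 0.182,"y": -0.068,"z": -0.4375,"ax": 0,"ay": -14.8,"az": 0,"jaw": 1},
    {"x": 0.182,"y": -0.068,"z": -0.4375,"ax": 0,"ay": -14.8,"az": 0,"jaw": 1},
    {"x": 0.182,"y": -0.068,"z": -0.4375,"ax": 0,"ay": -14.8,"az": 0,"jaw": 1},
  ],
)

```text
time: 13.7
tool_pos: [0.5154, -0.4254, 0.1187]
ee_rot: [[0.905, -0.001, 0.425], [-0.425, 0.001, 0.905], [-0.001, -1.0, 0.0]]
contact_force: [-0.4, 0.1, -1.9]
finger_gap: 0.0201
```

```bash
python3 -c "
from h import *
plan((.5125,-.4252,.0296,64.8))
im,K,T=grab('wrist','w10');im,K,T=grab('scene','s10')
cv2.imwrite('pics/s10c.png',cv2.resize(im[100:240,150:480],None,fx=2.4,fy=2.4,interpolation=cv2.INTER_CUBIC))
cv2.imwrite('pics/s10d.png',cv2.resize(im[125:225,330:450],None,fx=6,fy=6,interpolation=cv2.INTER_CUBIC))"
```

```text
now [ 0.5154 -0.4254  0.1187] phi 64.85 gap 0.0201 F [-0.4  0.1 -1.9] t 13.7
x -0.0026 y 0.0891 z -0.0011 | ax -0.02 ay 0.05 az -0.07
```

View pics/s10c.png

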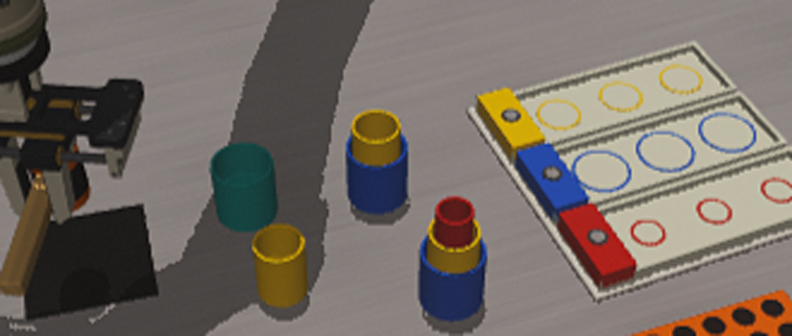

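View pics/s10d.png

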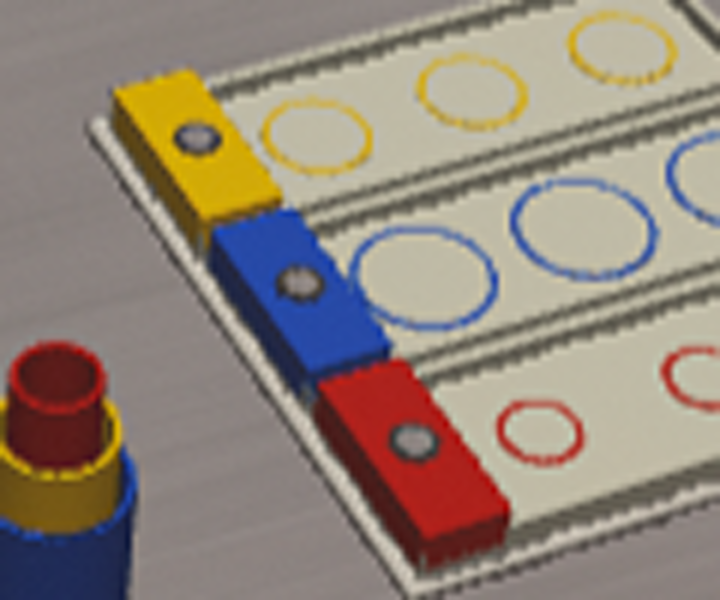

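View pics/w10.png

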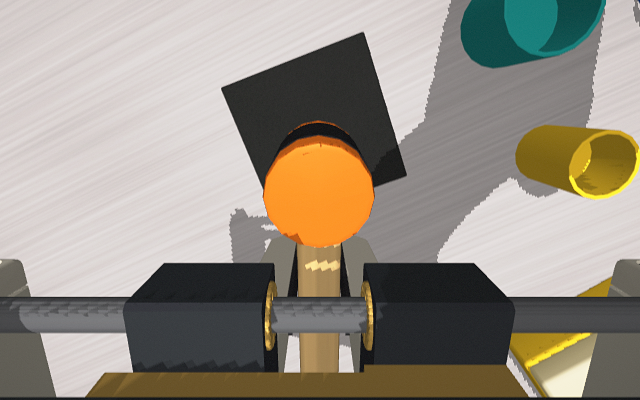

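Request:
move_arm(
  plan=[
    {"x": -0.005,"y": 0.04,"z": 0,"ax": 0,"ay": 0,"az": 0,"jaw": 1},
    {"x": -0.005,"y": 0.065,"z": 0,"ax": 0,"ay": 0,"az": 0,"jaw": 1},
    {"x": -0.005,"y": 0.08,"z": 0,"ax": 0,"ay": 0,"az": 0,"jaw": 1},
    {"x": -0.005,"y": 0.087,"z": 0,"ax": 0,"ay": 0,"az": 0,"jaw": 1},
    {"x": -0.005,"y": 0.089,"z": 0,"ax": 0,"ay": 0,"az": 0,"jaw": 1},
    {"x": -0.005,"y": 0.089,"z": 0,"ax": 0,"ay": 0,"az": 0,"jaw": 1},
    {"x": -0.005,"y": 0.089,"z": 0,"ax": 0,"ay": 0,"az": 0,"jaw": 0.5},
    {"x": -0.005,"y": 0.089,"z": 0,"ax": 0,"ay": 0,"az": 0,"jaw": 0.2},
    {"x": -0.005,"y": 0.089,"z": 0,"ax": 0,"ay": 0,"az": 0,"jaw": 0},
    {"x": -0.005,"y": 0.089,"z": 0,"ax": 0,"ay": 0,"az": 0,"jaw": 0},
    {"x": -0.005,"y": 0.089,"z": 0,"ax": 0,"ay": 0,"az": 0,"jaw": 0},
    {"x": -0.005,"y": 0.089,"z": 0,"ax": 0,"ay": 0,"az": 0,"jaw": 0},
    {"x": -0.005,"y": 0.07,"z": 0,"ax": 0,"ay": 0,"az": 0,"jaw": 0},
    {"x": -0.005,"y": 0.03,"z": 0,"ax": 0,"ay": 0,"az": 0,"jaw": 0},
    {"x": -0.005,"y": -0.02,"z": 0,"ax": 0,"ay": 0,"az": 0,"jaw": 0},
    {"x": -0.005,"y": -0.07,"z": 0,"ax": 0,"ay": 0,"az": 0,"jaw": 0},
    {"x": -0.005,"y": -0.1,"z": 0,"ax": 0,"ay": 0,"az": 0,"jaw": 0},
    {"x": -0.005,"y": -0.1,"z": 0,"ax": 0,"ay": 0,"az": 0,"jaw": 0},
  ],
)

```text
time: 15.6
tool_pos: [0.5128, -0.4251, 0.2238]
ee_rot: [[0.905, 0.007, 0.425], [-0.425, -0.005, 0.905], [0.008, -1.0, -0.001]]
contact_force: [0.8, -0.4, 0.3]
finger_gap: 0.0468
```

```bash
python3 - <<'E'
from h import *
plan((.5125,-.4252,.0296,64.8))
im,K,T=grab('wrist','w11')
b=blobs(im,'orange',300)[1];print(b[0]);h=onz(K,T,*b[0][0],.067);print(h)
im,K,T=grab('scene','s11')
cv2.imwrite('pics/s11c.png',cv2.resize(im[100:240,150:480],None,fx=2.4,fy=2.4,interpolation=cv2.INTER_CUBIC))
E
```

```text
now [ 0.5128 -0.4251  0.2238] phi 64.82 gap 0.0468 F [ 0.8 -0.4  0.3] t 15.6
x -0.0017 y 0.1942 z 0.0001 | ax 0.08 ay 0.02 az 0.45
((np.float64(319.3), np.float64(134.3)), (np.int32(297), np.int32(111), np.int32(46), np.int32(47)), np.int32(1689))
[ 0.4709 -0.4042  0.067 ]
```

View pics/w11.png

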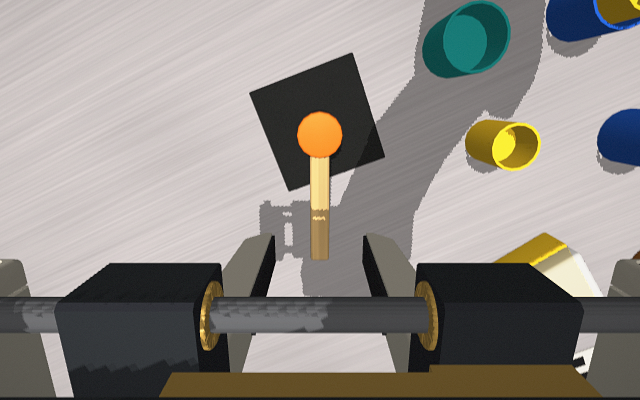

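View pics/s11c.png

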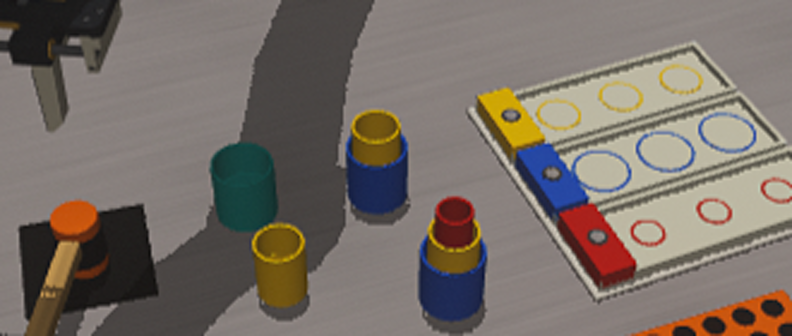

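```bash
python3 - <<'E'
from h import *
plan((.626,-.096,.21,75))
E
```

```text
now [ 0.5112 -0.4235  0.2191] phi 64.84 gap 0.0464 F [ 0.   0.4 -0.4] t 15.7
x -0.0353 y 0.0090 z 0.3452 | ax 0.01 ay -10.16 az 0.07
```

Request:
move_arm(
  plan=[
    {"x": -0.035,"y": 0.009,"z": 0.345,"ax": 0,"ay": -10,"az": 0,"jaw": -1},
    {"x": -0.035,"y": 0.009,"z": 0.345,"ax": 0,"ay": -10,"az": 0,"jaw": -1},
    {"x": -0.035,"y": 0.009,"z": 0.345,"ax": 0,"ay": -10,"az": 0,"jaw": -1},
    {"x": -0.035,"y": 0.009,"z": 0.345,"ax": 0,"ay": -10,"az": 0,"jaw": -1},
    {"x": -0.035,"y": 0.009,"z": 0.345,"ax": 0,"ay": -10,"az": 0,"jaw": -1},
    {"x": -0.035,"y": 0.009,"z": 0.345,"ax": 0,"ay": -10,"az": 0,"jaw": -1},
    {"x": -0.035,"y": 0.009,"z": 0.345,"ax": 0,"ay": -10,"az": 0,"jaw": -1},
    {"x": -0.035,"y": 0.009,"z": 0.345,"ax": 0,"ay": -10,"az": 0,"jaw": -1},
    {"x": -0.035,"y": 0.009,"z": 0.345,"ax": 0,"ay": -10,"az": 0,"jaw": -1},
    {"x": -0.035,"y": 0.009,"z": 0.345,"ax": 0,"ay": -10,"az": 0,"jaw": -1},
  ],
)

```text
time: 16.7
tool_pos: [0.6251, -0.0977, 0.2084]
ee_rot: [[0.965, -0.002, 0.263], [-0.263, -0.001, 0.965], [-0.002, -1.0, -0.001]]
contact_force: [-0.2, -0.9, 0.1]
finger_gap: 0.093
```

```bash
python3 - <<'E'
from h import *
plan((.626,-.096,.21,75))
im,K,T=grab('wrist','w12');np.savez('w12.npz',K=K,T=T)
E
```

```text
now [ 0.6251 -0.0977  0.2084] phi 74.76 gap 0.093 F [-0.2 -0.9  0.1] t 16.7
x 0.0004 y -0.0016 z 0.0019 | ax 0.07 ay -0.24 az -0.11
```

View pics/w12.png

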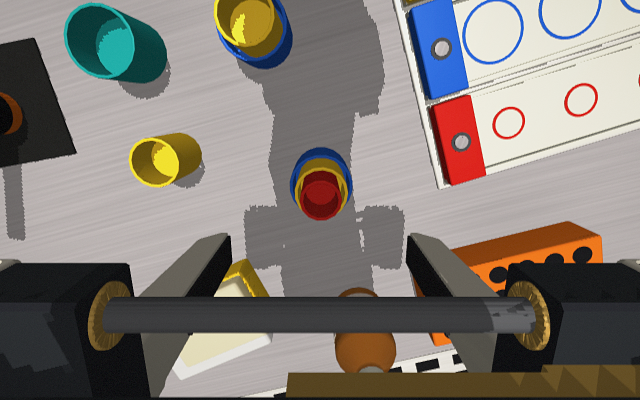

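```bash
python3 - <<'E'
from h import *
im=cv2.imread('pics/w12.png');d=np.load('w12.npz');K,T=d['K'],d['T']
for c in('red','yellow','blue'):
    for b in blobs(im,c,200)[1]: print(c,[np.array(q) for q in b])
for n,u,v,z in(('red',321,197,.116),('M2',247,15,.09),('M3',158.5,162,.064)): print(n,onz(K,T,u,v,z))
it=optics.camera_info('top')
p,r=tri(ray(K,T,321,197),ray(np.array(it['mtx']),np.array(it['T']),165+389.5/2.6-.5,170+71.5/2.6-.5));print(p,r)
plan((.6257,-.097,.095,75))
E
```

```text
red [array([580. ,  99.5]), array([564,  83,  34,  34], dtype=int32), array(226, dtype=int32)]
red [array([457. , 139.4]), array([429,  95,  57,  90], dtype=int32), array(3199, dtype=int32)]
red [array([508., 122.]), array([493, 107,  32,  32], dtype=int32), array(205, dtype=int32)]
red [array([320.2, 195.4]), array([300, 171,  42,  49], dtype=int32), array(1634, dtype=int32)]
yellow [array([248.6,  24.4]), array([214,   0,  69,  57], dtype=int32), array(3025, dtype=int32)]
yellow [array([164. , 158.5]), array([129, 133,  73,  54], dtype=int32), array(2978, dtype=int32)]
yellow [array([321.7, 176.7]), array([295, 159,  53,  54], dtype=int32), array(836, dtype=int32)]
yellow [array([246.3, 277.5]), array([222, 259,  47,  38], dtype=int32), array(774, dtype=int32)]
blue [array([267.2,  44.7]), array([217,   0,  76,  69], dtype=int32), array(1232, dtype=int32)]
blue [array([437.1,  47.9]), array([407,   0,  62,  99], dtype=int32), array(3872, dtype=int32)]
blue [array([491.8,  31.7]), array([462,   0,  62,  64], dtype=int32), array(475, dtype=int32)]
blue [array([565.3,  22.2]), array([539,   0,  63,  39], dtype=int32), array(290, dtype=int32)]
blue [array([320.1, 166.6]), array([290, 147,  62,  57], dtype=int32), array(840, dtype=int32)]
red [ 0.6216 -0.0941  0.116 ]
M2 [ 0.4756 -0.1126  0.09  ]
M3 [ 0.5633 -0.2335  0.064 ]
[ 0.6279 -0.0948  0.0936] [np.float64(0.000920838650709032), np.float64(0.0009208386507090887)]
now [ 0.6252 -0.0982  0.2088] phi 74.71 gap 0.0926 F [-0.1 -0.4 -0.3] t 16.75
x 0.0003 y 0.1138 z 0.0014 | ax 0.06 ay -0.29 az -0.08
```

Request:
move_arm(
  plan=[
    {"x": -0.0015,"y": 0.045,"z": 0.003,"ax": 0,"ay": 0,"az": 0,"jaw": -1},
    {"x": -0.0015,"y": 0.085,"z": 0.003,"ax": 0,"ay": 0,"az": 0,"jaw": -1},
    {"x": -0.0015,"y": 0.105,"z": 0.003,"ax": 0,"ay": 0,"az": 0,"jaw": -1},
    {"x": -0.0015,"y": 0.114,"z": 0.003,"ax": 0,"ay": 0,"az": 0,"jaw": -1},
    {"x": -0.0015,"y": 0.114,"z": 0.003,"ax": 0,"ay": 0,"az": 0,"jaw": 1},
    {"x": -0.0015,"y": 0.114,"z": 0.003,"ax": 0,"ay": 0,"az": 0,"jaw": 1},
    {"x": -0.0015,"y": 0.114,"z": 0.003,"ax": 0,"ay": 0,"az": 0,"jaw": 1},
    {"x": -0.0015,"y": 0.114,"z": 0.003,"ax": 0,"ay": 0,"az": 0,"jaw": 1},
    {"x": -0.0015,"y": 0.114,"z": 0.003,"ax": 0,"ay": 0,"az": 0,"jaw": 1},
    {"x": -0.0015,"y": 0.114,"z": 0.003,"ax": 0,"ay": 0,"az": 0,"jaw": 1},
    {"x": -0.0015,"y": 0.114,"z": 0.003,"ax": 0,"ay": 0,"az": 0,"jaw": 1},
    {"x": -0.0015,"y": 0.114,"z": 0.003,"ax": 0,"ay": 0,"az": 0,"jaw": 1},
    {"x": -0.0015,"y": 0.114,"z": 0.003,"ax": 0,"ay": 0,"az": 0,"jaw": 1},
    {"x": -0.0015,"y": 0.114,"z": 0.003,"ax": 0,"ay": 0,"az": 0,"jaw": 1},
    {"x": -0.0015,"y": 0.114,"z": 0.003,"ax": 0,"ay": 0,"az": 0,"jaw": 1},
  ],
  newtons=20,
)

```text
time: 18.25
tool_pos: [0.6255, -0.0931, 0.0957]
ee_rot: [[0.965, 0.0, 0.262], [-0.262, -0.0, 0.965], [0.0, -1.0, -0.0]]
contact_force: [1.2, -0.6, 0.5]
finger_gap: 0.0336
```

```bash
python3 - <<'E'
from h import *
plan((.626,-.096,.21,75))
im,K,T=grab('wrist','w13')
E
```

```text
now [ 0.6255 -0.0931  0.0957] phi 74.84 gap 0.0336 F [ 1.2 -0.6  0.5] t 18.25
x 0.0012 y -0.1143 z -0.0027 | ax 0.00 ay -0.16 az 0.00
```

View pics/w13.png

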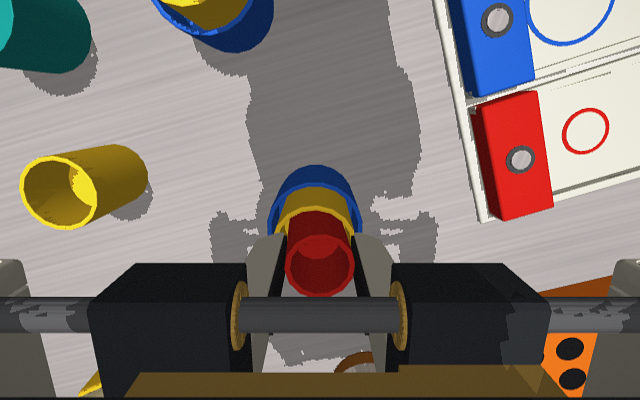

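```bash
python3 - <<'E'
from h import *
plan((.6255,-.093,.175,75),(.6194,.186,.175,75),(.6194,.186,.0547,75))
E
```

```text
now [ 0.6255 -0.0931  0.0957] phi 74.84 gap 0.034 F [-0.7 -0.6 -0.2] t 18.3
x -0.0000 y -0.0793 z 0.0000 | ax -0.00 ay -0.16 az 0.00
x -0.0789 y -0.0793 z 0.2677 | ax -0.00 ay -0.16 az 0.00
x -0.0789 y 0.0410 z 0.2677 | ax -0.00 ay -0.16 az 0.00
```

Request:
move_arm(
  plan=[
    {"x": 0,"y": -0.02,"z": 0,"ax": 0,"ay": 0,"az": 0,"jaw": 1},
    {"x": 0,"y": -0.04,"z": 0,"ax": 0,"ay": 0,"az": 0,"jaw": 1},
    {"x": 0,"y": -0.08,"z": 0,"ax": 0,"ay": 0,"az": 0,"jaw": 1},
    {"x": 0,"y": -0.08,"z": 0,"ax": 0,"ay": 0,"az": 0,"jaw": 1},
    {"x": -0.079,"y": -0.08,"z": 0.268,"ax": 0,"ay": 0,"az": 0,"jaw": 1},
    {"x": -0.079,"y": -0.08,"z": 0.268,"ax": 0,"ay": 0,"az": 0,"jaw": 1},
    {"x": -0.079,"y": -0.08,"z": 0.268,"ax": 0,"ay": 0,"az": 0,"jaw": 1},
    {"x": -0.079,"y": -0.08,"z": 0.268,"ax": 0,"ay": 0,"az": 0,"jaw": 1},
    {"x": -0.079,"y": -0.08,"z": 0.268,"ax": 0,"ay": 0,"az": 0,"jaw": 1},
    {"x": -0.079,"y": -0.08,"z": 0.268,"ax": 0,"ay": 0,"az": 0,"jaw": 1},
    {"x": -0.079,"y": -0.08,"z": 0.268,"ax": 0,"ay": 0,"az": 0,"jaw": 1},
    {"x": -0.079,"y": -0.08,"z": 0.268,"ax": 0,"ay": 0,"az": 0,"jaw": 1},
  ],
)

```text
time: 19.5
tool_pos: [0.6188, 0.1867, 0.1749]
ee_rot: [[0.966, -0.001, 0.26], [-0.26, -0.001, 0.966], [-0.001, -1.0, -0.001]]
contact_force: [-0.1, -1.4, 0.2]
finger_gap: 0.0336
```

```bash
python3 - <<'E'
from h import *
plan((.6194,.186,.0547,75))
im,K,T=grab('wrist','w14')
im,K,T=grab('scene','s14')
E
```

```text
now [0.6188 0.1867 0.1749] phi 74.94 gap 0.0336 F [-0.1 -1.4  0.2] t 19.5
x 0.0008 y 0.1202 z -0.0004 | ax 0.05 ay -0.06 az -0.03
```

View pics/s14.png

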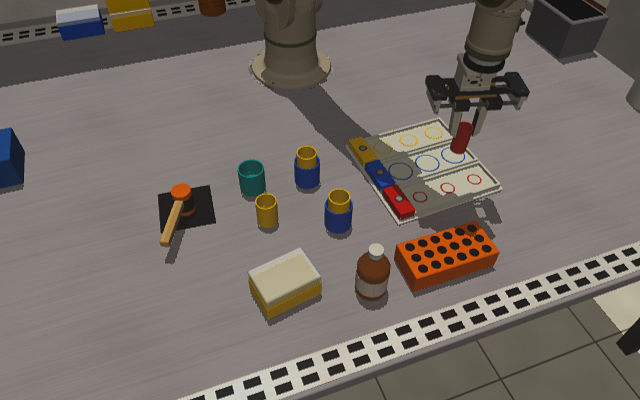

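View pics/w14.png

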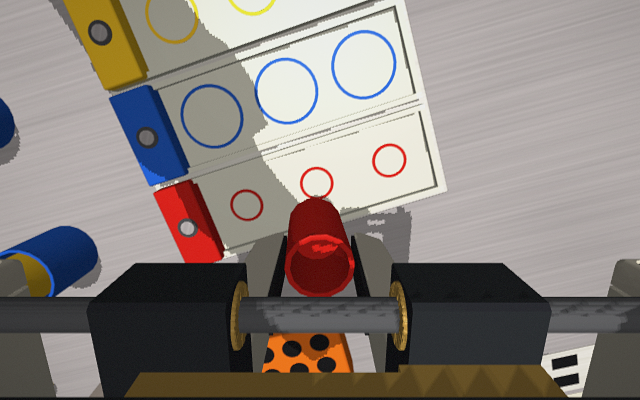

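Request:
move_arm(
  plan=[
    {"x": 0.001,"y": 0.045,"z": 0,"ax": 0,"ay": 0,"az": 0,"jaw": 1},
    {"x": 0.001,"y": 0.085,"z": 0,"ax": 0,"ay": 0,"az": 0,"jaw": 1},
    {"x": 0.001,"y": 0.105,"z": 0,"ax": 0,"ay": 0,"az": 0,"jaw": 1},
    {"x": 0.001,"y": 0.115,"z": 0,"ax": 0,"ay": 0,"az": 0,"jaw": 1},
    {"x": 0.001,"y": 0.12,"z": 0,"ax": 0,"ay": 0,"az": 0,"jaw": 1},
    {"x": 0.001,"y": 0.12,"z": 0,"ax": 0,"ay": 0,"az": 0,"jaw": 1},
    {"x": 0.001,"y": 0.12,"z": 0,"ax": 0,"ay": 0,"az": 0,"jaw": 0.2},
    {"x": 0.001,"y": 0.12,"z": 0,"ax": 0,"ay": 0,"az": 0,"jaw": -0.2},
    {"x": 0.001,"y": 0.12,"z": 0,"ax": 0,"ay": 0,"az": 0,"jaw": -0.2},
    {"x": 0.001,"y": 0.12,"z": 0,"ax": 0,"ay": 0,"az": 0,"jaw": -0.2},
    {"x": 0.001,"y": 0.1,"z": 0,"ax": 0,"ay": 0,"az": 0,"jaw": -0.2},
    {"x": 0.001,"y": 0.06,"z": 0,"ax": 0,"ay": 0,"az": 0,"jaw": -0.2},
    {"x": 0.001,"y": 0.01,"z": 0,"ax": 0,"ay": 0,"az": 0,"jaw": -0.2},
    {"x": 0.001,"y": -0.01,"z": 0,"ax": 0,"ay": 0,"az": 0,"jaw": -0.2},
    {"x": 0.001,"y": -0.01,"z": 0,"ax": 0,"ay": 0,"az": 0,"jaw": -0.2},
  ],
)

```text
time: 21.1
tool_pos: [0.6221, 0.1865, 0.1897]
ee_rot: [[0.965, 0.006, 0.262], [-0.262, 0.002, 0.965], [0.005, -1.0, 0.004]]
contact_force: [0.0, 0.3, 0.3]
finger_gap: 0.0556
```

```bash
python3 - <<'E'
from h import *
plan((.6194,.1865,.195,75),(.624,-.095,.195,75))
im,K,T=grab('wrist','w15')
im,K,T=grab('scene','s15')
E
```

```text
now [0.6221 0.1865 0.1897] phi 74.83 gap 0.0556 F [0.  0.3 0.3] t 21.1
x -0.0025 y -0.0054 z -0.0007 | ax -0.22 ay -0.17 az 0.30
x 0.0755 y -0.0060 z -0.2712 | ax -0.22 ay -0.17 az 0.30
```

View pics/w15.png

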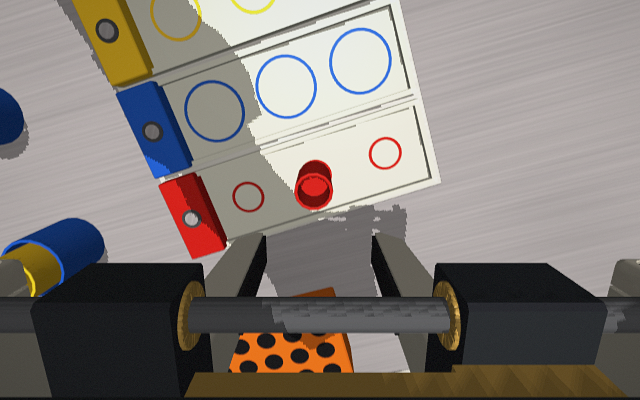

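Request:
move_arm(
  plan=[
    {"x": 0.075,"y": -0.006,"z": -0.271,"ax": 0,"ay": 0,"az": 0,"jaw": -1},
    {"x": 0.075,"y": -0.006,"z": -0.271,"ax": 0,"ay": 0,"az": 0,"jaw": -1},
    {"x": 0.075,"y": -0.006,"z": -0.271,"ax": 0,"ay": 0,"az": 0,"jaw": -1},
    {"x": 0.075,"y": -0.006,"z": -0.271,"ax": 0,"ay": 0,"az": 0,"jaw": -1},
    {"x": 0.075,"y": -0.006,"z": -0.271,"ax": 0,"ay": 0,"az": 0,"jaw": -1},
    {"x": 0.075,"y": -0.006,"z": -0.271,"ax": 0,"ay": 0,"az": 0,"jaw": -1},
    {"x": 0.075,"y": -0.006,"z": -0.271,"ax": 0,"ay": 0,"az": 0,"jaw": -1},
    {"x": 0.075,"y": -0.006,"z": -0.271,"ax": 0,"ay": 0,"az": 0,"jaw": -1},
  ],
)

```text
time: 22.0
tool_pos: [0.6209, -0.0957, 0.1901]
ee_rot: [[0.965, -0.002, 0.263], [-0.263, 0.0, 0.965], [-0.002, -1.0, -0.0]]
contact_force: [0.3, 0.4, -0.4]
finger_gap: 0.0928
```

```bash
python3 - <<'E'
from h import *
im,K,T=grab('wrist','w16');np.savez('w16.npz',K=K,T=T)
for c in('yellow','blue'):
    for b in blobs(im,c,200)[1]: print(c,[np.array(q) for q in b])
plan((.625,-.095,.069,75))
E
```

```text
yellow [array([243.3,  25.5]), array([206,   0,  74,  60], dtype=int32), array(3401, dtype=int32)]
yellow [array([155.3, 166.4]), array([117, 139,  79,  58], dtype=int32), array(3364, dtype=int32)]
yellow [array([320.4, 198.6]), array([293, 167,  56,  64], dtype=int32), array(2818, dtype=int32)]
yellow [array([237.5, 284.6]), array([213, 269,  47,  28], dtype=int32), array(688, dtype=int32)]
blue [array([264. ,  46.7]), array([210,   0,  80,  72], dtype=int32), array(1339, dtype=int32)]
blue [array([442.6,  49.9]), array([411,   0,  65, 104], dtype=int32), array(4260, dtype=int32)]
blue [array([499.7,  33.5]), array([469,   0,  64,  67], dtype=int32), array(498, dtype=int32)]
blue [array([577.4,  23.3]), array([549,   0,  67,  40], dtype=int32), array(295, dtype=int32)]
blue [array([320. , 173.5]), array([288, 154,  66,  59], dtype=int32), array(968, dtype=int32)]
now [ 0.6212 -0.0943  0.1903] phi 74.86 gap 0.0932 F [ 0.5  0.2 -0.4] t 22.05
x 0.0041 y 0.1213 z 0.0002 | ax -0.02 ay -0.14 az -0.13
```

View pics/w16.png

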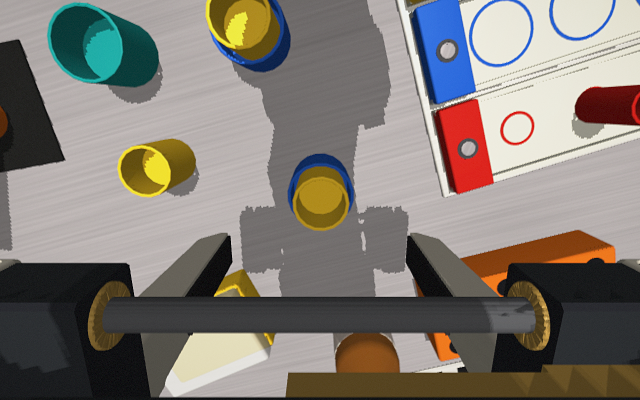

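```bash
python3 - <<'E'
from h import *
d=np.load('w16.npz');K,T=d['K'],d['T']
print(onz(K,T,320.8,203,.09))
ims,Ks,Ts=grab('scene','s16');c=cv2.resize(ims[170:260,290:390],None,fx=6,fy=6,interpolation=cv2.INTER_CUBIC);cv2.imwrite('pics/s16c.png',c)
print(proj(Ks,Ts,onz(K,T,320.8,203,.09)),[np.array(b) for bb in blobs(ims,'yellow',40)[1] for b in bb])
E
```

```text
[ 0.6242 -0.0939  0.09  ]
[340.2964 195.1375] [array([125.9,   4.6]), array([106,   0,  44,  13], dtype=int32), array(410, dtype=int32), array([132.9,  21.1]), array([111,  13,  43,  18], dtype=int32), array(459, dtype=int32), array([409. , 141.4]), array([399, 135,  19,  12], dtype=int32), array(43, dtype=int32), array([358.4, 145.6]), array([349, 137,  17,  25], dtype=int32), array(190, dtype=int32), array([300.7, 153. ]), array([296, 146,  12,  14], dtype=int32), array(45, dtype=int32), array([265.3, 201.3]), array([255, 193,  22,  17], dtype=int32), array(107, dtype=int32)]
```

View pics/s16c.png

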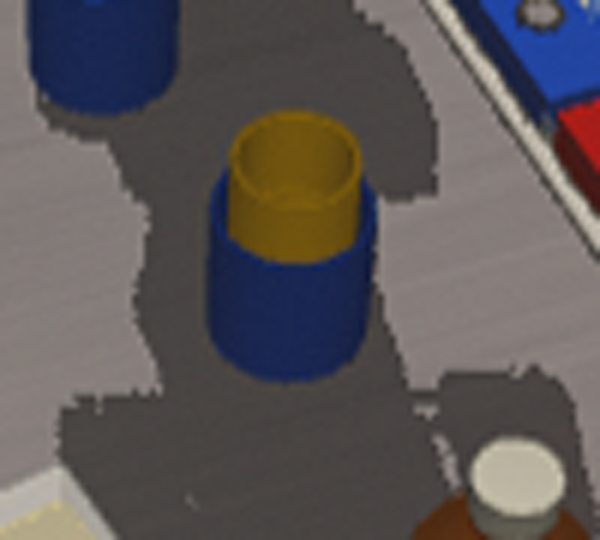

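Request:
move_arm(
  plan=[
    {"x": 0.003,"y": 0.045,"z": 0.001,"ax": 0,"ay": 0,"az": 0,"jaw": -1},
    {"x": 0.003,"y": 0.09,"z": 0.001,"ax": 0,"ay": 0,"az": 0,"jaw": -1},
    {"x": 0.003,"y": 0.113,"z": 0.001,"ax": 0,"ay": 0,"az": 0,"jaw": -1},
    {"x": 0.003,"y": 0.121,"z": 0.001,"ax": 0,"ay": 0,"az": 0,"jaw": -1},
    {"x": 0.003,"y": 0.121,"z": 0.001,"ax": 0,"ay": 0,"az": 0,"jaw": 1},
    {"x": 0.003,"y": 0.121,"z": 0.001,"ax": 0,"ay": 0,"az": 0,"jaw": 1},
    {"x": 0.003,"y": 0.121,"z": 0.001,"ax": 0,"ay": 0,"az": 0,"jaw": 1},
    {"x": 0.003,"y": 0.121,"z": 0.001,"ax": 0,"ay": 0,"az": 0,"jaw": 1},
    {"x": 0.003,"y": 0.121,"z": 0.001,"ax": 0,"ay": 0,"az": 0,"jaw": 1},
    {"x": 0.003,"y": 0.121,"z": 0.001,"ax": 0,"ay": 0,"az": 0,"jaw": 1},
    {"x": 0.003,"y": 0.121,"z": 0.001,"ax": 0,"ay": 0,"az": 0,"jaw": 1},
    {"x": 0.003,"y": 0.121,"z": 0.001,"ax": 0,"ay": 0,"az": 0,"jaw": 1},
    {"x": 0.003,"y": 0.121,"z": 0.001,"ax": 0,"ay": 0,"az": 0,"jaw": 1},
    {"x": 0.003,"y": 0.1,"z": 0.001,"ax": 0,"ay": 0,"az": 0,"jaw": 1},
    {"x": 0.003,"y": 0.07,"z": 0.001,"ax": 0,"ay": 0,"az": 0,"jaw": 1},
    {"x": 0.003,"y": 0.03,"z": 0.001,"ax": 0,"ay": 0,"az": 0,"jaw": 1},
    {"x": 0.003,"y": 0.03,"z": 0.001,"ax": 0,"ay": 0,"az": 0,"jaw": 1},
  ],
)

```text
time: 23.8
tool_pos: [0.6273, -0.0955, 0.1661]
ee_rot: [[0.965, 0.007, 0.262], [-0.262, -0.001, 0.965], [0.007, -1.0, 0.001]]
contact_force: [1.2, -0.1, -1.3]
finger_gap: 0.0468
```

```bash
python3 - <<'E'
from h import *
plan((.4315,.2631,.16,80),(.4315,.2631,.054,80))
im,K,T=grab('wrist','w17')
E
```

```text
now [ 0.6273 -0.0955  0.1661] phi 74.82 gap 0.0468 F [ 1.2 -0.1 -1.3] t 23.8
x -0.2829 y 0.0046 z 0.2948 | ax -0.06 ay -5.18 az 0.39
x -0.2837 y 0.1105 z 0.2947 | ax -0.06 ay -5.18 az 0.39
```

View pics/w17.png

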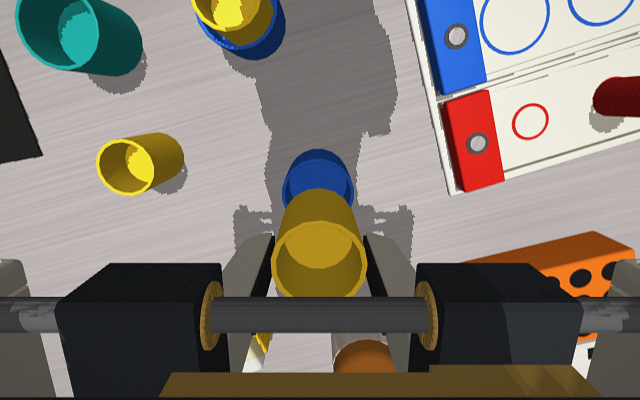

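Request:
move_arm(
  plan=[
    {"x": -0.283,"y": 0.004,"z": 0.295,"ax": 0,"ay": -5,"az": 0,"jaw": 1},
    {"x": -0.283,"y": 0.004,"z": 0.295,"ax": 0,"ay": -5,"az": 0,"jaw": 1},
    {"x": -0.283,"y": 0.004,"z": 0.295,"ax": 0,"ay": -5,"az": 0,"jaw": 1},
    {"x": -0.283,"y": 0.004,"z": 0.295,"ax": 0,"ay": -5,"az": 0,"jaw": 1},
    {"x": -0.283,"y": 0.004,"z": 0.295,"ax": 0,"ay": -5,"az": 0,"jaw": 1},
    {"x": -0.283,"y": 0.004,"z": 0.295,"ax": 0,"ay": -5,"az": 0,"jaw": 1},
    {"x": -0.283,"y": 0.004,"z": 0.295,"ax": 0,"ay": -5,"az": 0,"jaw": 1},
    {"x": -0.283,"y": 0.004,"z": 0.295,"ax": 0,"ay": -5,"az": 0,"jaw": 1},
    {"x": -0.283,"y": 0.004,"z": 0.295,"ax": 0,"ay": -5,"az": 0,"jaw": 1},
    {"x": -0.283,"y": 0.004,"z": 0.295,"ax": 0,"ay": -5,"az": 0,"jaw": 1},
    {"x": -0.283,"y": 0.004,"z": 0.295,"ax": 0,"ay": -5,"az": 0,"jaw": 1},
    {"x": -0.283,"y": 0.05,"z": 0.295,"ax": 0,"ay": -5,"az": 0,"jaw": 1},
    {"x": -0.283,"y": 0.09,"z": 0.295,"ax": 0,"ay": -5,"az": 0,"jaw": 1},
    {"x": -0.283,"y": 0.1,"z": 0.295,"ax": 0,"ay": -5,"az": 0,"jaw": 1},
    {"x": -0.283,"y": 0.1,"z": 0.295,"ax": 0,"ay": -5,"az": 0,"jaw": 1},
    {"x": -0.283,"y": 0.1,"z": 0.295,"ax": 0,"ay": -5,"az": 0,"jaw": 1},
  ],
)

```text
time: 25.45
tool_pos: [0.4299, 0.2629, 0.0625]
ee_rot: [[0.984, 0.001, 0.178], [-0.178, -0.0, 0.984], [0.001, -1.0, 0.0]]
contact_force: [1.2, -0.1, -0.6]
finger_gap: 0.0467
```

```bash
python3 - <<'E'
from h import *
plan((.4315,.2631,.054,80),(.4315,.2631,.16,80))
im,K,T=grab('wrist','w18')
E
```

```text
now [0.4299 0.2629 0.0625] phi 79.73 gap 0.0467 F [ 1.2 -0.1 -0.6] t 25.45
x 0.0016 y 0.0085 z 0.0005 | ax -0.00 ay -0.27 az 0.03
x 0.0016 y -0.0975 z 0.0005 | ax -0.00 ay -0.27 az 0.03
```

View pics/w18.png

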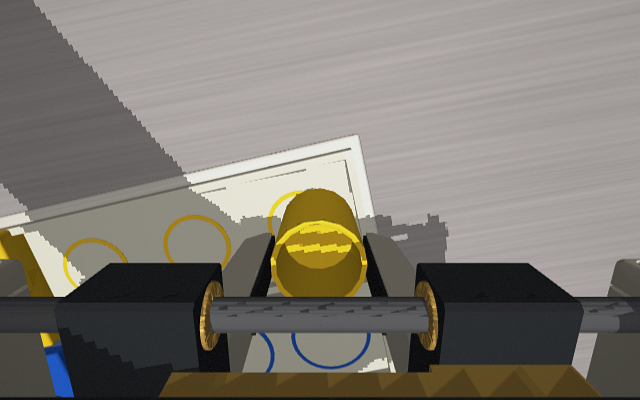

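Request:
move_arm(
  plan=[
    {"x": 0.0015,"y": 0.006,"z": 0,"ax": 0,"ay": 0,"az": 0,"jaw": 1},
    {"x": 0.0015,"y": 0.0085,"z": 0,"ax": 0,"ay": 0,"az": 0,"jaw": 1},
    {"x": 0.0015,"y": 0.0085,"z": 0,"ax": 0,"ay": 0,"az": 0,"jaw": 1},
    {"x": 0.0015,"y": 0.0085,"z": 0,"ax": 0,"ay": 0,"az": 0,"jaw": -0.4},
    {"x": 0.0015,"y": 0.0085,"z": 0,"ax": 0,"ay": 0,"az": 0,"jaw": -0.4},
    {"x": 0.0015,"y": 0.0085,"z": 0,"ax": 0,"ay": 0,"az": 0,"jaw": -0.4},
    {"x": 0.0015,"y": -0.01,"z": 0,"ax": 0,"ay": 0,"az": 0,"jaw": -0.4},
    {"x": 0.0015,"y": -0.05,"z": 0,"ax": 0,"ay": 0,"az": 0,"jaw": -0.4},
    {"x": 0.0015,"y": -0.1,"z": 0,"ax": 0,"ay": 0,"az": 0,"jaw": -0.4},
    {"x": 0.0015,"y": -0.13,"z": 0,"ax": 0,"ay": 0,"az": 0,"jaw": -1},
    {"x": 0.112,"y": -0.132,"z": -0.361,"ax": 0,"ay": 5,"az": 0,"jaw": -1},
    {"x": 0.112,"y": -0.132,"z": -0.361,"ax": 0,"ay": 5,"az": 0,"jaw": -1},
    {"x": 0.112,"y": -0.132,"z": -0.361,"ax": 0,"ay": 5,"az": 0,"jaw": -1},
    {"x": 0.112,"y": -0.132,"z": -0.361,"ax": 0,"ay": 5,"az": 0,"jaw": -1},
    {"x": 0.112,"y": -0.132,"z": -0.361,"ax": 0,"ay": 5,"az": 0,"jaw": -1},
    {"x": 0.112,"y": -0.132,"z": -0.361,"ax": 0,"ay": 5,"az": 0,"jaw": -1},
    {"x": 0.112,"y": -0.132,"z": -0.361,"ax": 0,"ay": 5,"az": 0,"jaw": -1},
    {"x": 0.112,"y": -0.132,"z": -0.361,"ax": 0,"ay": 5,"az": 0,"jaw": -1},
    {"x": 0.112,"y": -0.132,"z": -0.361,"ax": 0,"ay": 5,"az": 0,"jaw": -1},
    {"x": 0.112,"y": -0.132,"z": -0.361,"ax": 0,"ay": 5,"az": 0,"jaw": -1},
  ],
)

```text
time: 27.5
tool_pos: [0.4752, -0.1115, 0.1935]
ee_rot: [[0.965, -0.0, 0.263], [-0.263, 0.0, 0.965], [-0.001, -1.0, 0.0]]
contact_force: [-0.2, 0.8, 0.1]
finger_gap: 0.0932
```

```bash
cat >> h.py <<'E'
def cup(im,K,T,c,z,width_mm,near):
    """rim centre from mask: left/right/bottom extents of blob nearest to expected world pos"""
    e=proj(K,T,near)
    best=min(blobs(im,c,200)[1],key=lambda b:np.hypot(*(np.array(b[0])-e)))
    x,y,w,h=best[1];print('blob',best,'expected px',e)
    return best
E
python3 - <<'E'
from h import *
im,K,T=grab('wrist','w19');np.savez('w19.npz',K=K,T=T)
b=cup(im,K,T,'yellow',.09,47,(.4756,-.1126,.09))
im2,_,_=grab('scene','s19');cv2.imwrite('pics/s19c.png',cv2.resize(im2[100:240,240:480],None,fx=3.2,fy=3.2,interpolation=cv2.INTER_CUBIC))
plan((.4756,-.1126,.069,75))
E
```

```text
blob ((np.float64(313.8), np.float64(192.6)), (np.int32(286), np.int32(162), np.int32(56), np.int32(62)), np.int32(2725)) expected px [316.3686 199.2726]
now [ 0.4753 -0.11    0.1935] phi 74.93 gap 0.0932 F [-0.3  0.4 -0.2] t 27.6
x 0.0010 y 0.1245 z -0.0025 | ax -0.03 ay -0.07 az -0.03
```

View pics/w19.png

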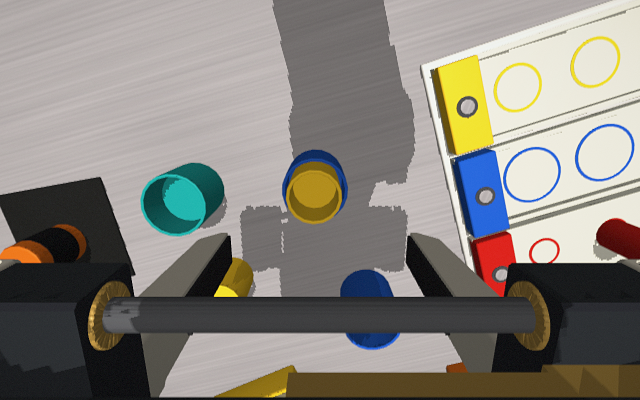

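View pics/s19c.png

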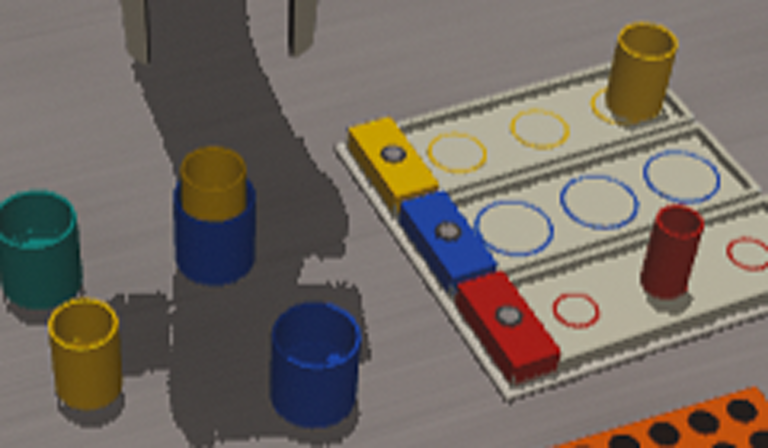

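Request:
move_arm(
  plan=[
    {"x": 0.001,"y": 0.045,"z": -0.004,"ax": 0,"ay": 0,"az": 0,"jaw": -1},
    {"x": 0.001,"y": 0.09,"z": -0.004,"ax": 0,"ay": 0,"az": 0,"jaw": -1},
    {"x": 0.001,"y": 0.116,"z": -0.004,"ax": 0,"ay": 0,"az": 0,"jaw": -1},
    {"x": 0.001,"y": 0.124,"z": -0.004,"ax": 0,"ay": 0,"az": 0,"jaw": -1},
    {"x": 0.001,"y": 0.124,"z": -0.004,"ax": 0,"ay": 0,"az": 0,"jaw": 1},
    {"x": 0.001,"y": 0.124,"z": -0.004,"ax": 0,"ay": 0,"az": 0,"jaw": 1},
    {"x": 0.001,"y": 0.124,"z": -0.004,"ax": 0,"ay": 0,"az": 0,"jaw": 1},
    {"x": 0.001,"y": 0.124,"z": -0.004,"ax": 0,"ay": 0,"az": 0,"jaw": 1},
    {"x": 0.001,"y": 0.124,"z": -0.004,"ax": 0,"ay": 0,"az": 0,"jaw": 1},
    {"x": 0.001,"y": 0.124,"z": -0.004,"ax": 0,"ay": 0,"az": 0,"jaw": 1},
    {"x": 0.001,"y": 0.124,"z": -0.004,"ax": 0,"ay": 0,"az": 0,"jaw": 1},
    {"x": 0.001,"y": 0.124,"z": -0.004,"ax": 0,"ay": 0,"az": 0,"jaw": 1},
    {"x": 0.001,"y": 0.124,"z": -0.004,"ax": 0,"ay": 0,"az": 0,"jaw": 1},
    {"x": 0.001,"y": 0.1,"z": -0.004,"ax": 0,"ay": 0,"az": 0,"jaw": 1},
    {"x": 0.001,"y": 0.07,"z": -0.004,"ax": 0,"ay": 0,"az": 0,"jaw": 1},
    {"x": 0.001,"y": 0.03,"z": -0.004,"ax": 0,"ay": 0,"az": 0,"jaw": 1},
    {"x": 0.001,"y": 0.03,"z": -0.004,"ax": 0,"ay": 0,"az": 0,"jaw": 1},
  ],
)

```text
time: 29.3
tool_pos: [0.4773, -0.116, 0.1673]
ee_rot: [[0.965, 0.006, 0.262], [-0.262, -0.001, 0.965], [0.006, -1.0, 0.001]]
contact_force: [0.9, -0.1, -1.1]
finger_gap: 0.0471
```

```bash
python3 - <<'E'
from h import *
plan((.4365,.1772,.16,80),(.4365,.1772,.0625,80))
im,K,T=grab('wrist','w20')
E
```

```text
now [ 0.4773 -0.116   0.1673] phi 74.81 gap 0.0471 F [ 0.9 -0.1 -1.1] t 29.3
x -0.1162 y 0.0069 z 0.2723 | ax -0.04 ay -5.19 az 0.35
x -0.1168 y 0.1044 z 0.2722 | ax -0.04 ay -5.19 az 0.35
```

View pics/w20.png

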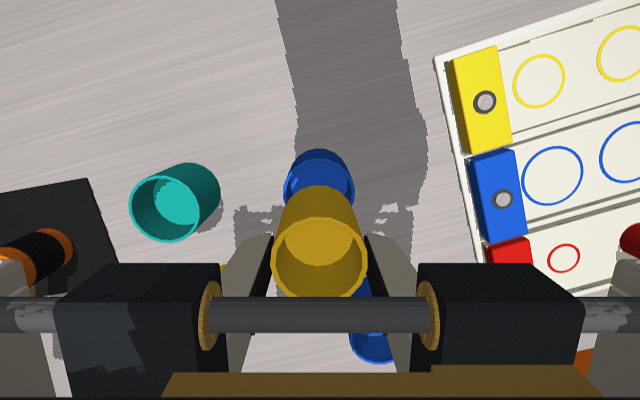

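Request:
move_arm(
  plan=[
    {"x": -0.116,"y": 0.004,"z": 0.272,"ax": 0,"ay": -5,"az": 0,"jaw": 1},
    {"x": -0.116,"y": 0.004,"z": 0.272,"ax": 0,"ay": -5,"az": 0,"jaw": 1},
    {"x": -0.116,"y": 0.004,"z": 0.272,"ax": 0,"ay": -5,"az": 0,"jaw": 1},
    {"x": -0.116,"y": 0.004,"z": 0.272,"ax": 0,"ay": -5,"az": 0,"jaw": 1},
    {"x": -0.116,"y": 0.004,"z": 0.272,"ax": 0,"ay": -5,"az": 0,"jaw": 1},
    {"x": -0.116,"y": 0.004,"z": 0.272,"ax": 0,"ay": -5,"az": 0,"jaw": 1},
    {"x": -0.116,"y": 0.004,"z": 0.272,"ax": 0,"ay": -5,"az": 0,"jaw": 1},
    {"x": -0.116,"y": 0.004,"z": 0.272,"ax": 0,"ay": -5,"az": 0,"jaw": 1},
    {"x": -0.116,"y": 0.05,"z": 0.272,"ax": 0,"ay": -5,"az": 0,"jaw": 1},
    {"x": -0.116,"y": 0.085,"z": 0.272,"ax": 0,"ay": -5,"az": 0,"jaw": 1},
    {"x": -0.116,"y": 0.1,"z": 0.272,"ax": 0,"ay": -5,"az": 0,"jaw": 1},
    {"x": -0.116,"y": 0.1,"z": 0.272,"ax": 0,"ay": -5,"az": 0,"jaw": 1},
    {"x": -0.116,"y": 0.1,"z": 0.272,"ax": 0,"ay": -5,"az": 0,"jaw": 1},
  ],
)

```text
time: 30.65
tool_pos: [0.4346, 0.1756, 0.0635]
ee_rot: [[0.984, -0.001, 0.179], [-0.179, -0.001, 0.984], [-0.001, -1.0, -0.001]]
contact_force: [-0.2, -0.3, -0.7]
finger_gap: 0.0472
```

```bash
python3 - <<'E'
from h import *
plan((.4365,.1772,.0535,80),(.566,-.235,.18,70))
im,K,T=grab('wrist','w21')
E
```

```text
now [0.4346 0.1756 0.0635] phi 79.69 gap 0.0472 F [-0.2 -0.3 -0.7] t 30.65
x 0.0016 y 0.0100 z 0.0019 | ax 0.07 ay -0.31 az -0.05
x 0.2026 y -0.1162 z -0.3807 | ax 0.08 ay 9.69 az -0.04
```

View pics/w21.png

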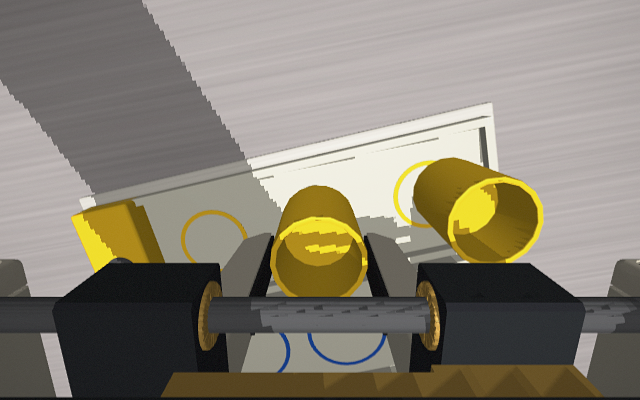

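Request:
move_arm(
  plan=[
    {"x": 0.0015,"y": 0.006,"z": 0.002,"ax": 0,"ay": 0,"az": 0,"jaw": 1},
    {"x": 0.0015,"y": 0.0095,"z": 0.002,"ax": 0,"ay": 0,"az": 0,"jaw": 1},
    {"x": 0.0015,"y": 0.0095,"z": 0.002,"ax": 0,"ay": 0,"az": 0,"jaw": 1},
    {"x": 0.0015,"y": 0.0095,"z": 0.002,"ax": 0,"ay": 0,"az": 0,"jaw": -0.3},
    {"x": 0.0015,"y": 0.0095,"z": 0.002,"ax": 0,"ay": 0,"az": 0,"jaw": -0.3},
    {"x": 0.0015,"y": 0.0095,"z": 0.002,"ax": 0,"ay": 0,"az": 0,"jaw": -0.3},
    {"x": 0.0015,"y": -0.01,"z": 0.002,"ax": 0,"ay": 0,"az": 0,"jaw": -0.3},
    {"x": 0.0015,"y": -0.05,"z": 0.002,"ax": 0,"ay": 0,"az": 0,"jaw": -0.3},
    {"x": 0.0015,"y": -0.1,"z": 0.002,"ax": 0,"ay": 0,"az": 0,"jaw": -0.3},
    {"x": 0.0015,"y": -0.13,"z": 0.002,"ax": 0,"ay": 0,"az": 0,"jaw": -1},
    {"x": 0.2026,"y": -0.12,"z": -0.381,"ax": 0,"ay": 9.7,"az": 0,"jaw": -1},
    {"x": 0.2026,"y": -0.12,"z": -0.381,"ax": 0,"ay": 9.7,"az": 0,"jaw": -1},
    {"x": 0.2026,"y": -0.12,"z": -0.381,"ax": 0,"ay": 9.7,"az": 0,"jaw": -1},
    {"x": 0.2026,"y": -0.12,"z": -0.381,"ax": 0,"ay": 9.7,"az": 0,"jaw": -1},
    {"x": 0.2026,"y": -0.12,"z": -0.381,"ax": 0,"ay": 9.7,"az": 0,"jaw": -1},
    {"x": 0.2026,"y": -0.12,"z": -0.381,"ax": 0,"ay": 9.7,"az": 0,"jaw": -1},
    {"x": 0.2026,"y": -0.12,"z": -0.381,"ax": 0,"ay": 9.7,"az": 0,"jaw": -1},
    {"x": 0.2026,"y": -0.12,"z": -0.381,"ax": 0,"ay": 9.7,"az": 0,"jaw": -1},
    {"x": 0.2026,"y": -0.12,"z": -0.381,"ax": 0,"ay": 9.7,"az": 0,"jaw": -1},
    {"x": 0.2026,"y": -0.12,"z": -0.381,"ax": 0,"ay": 9.7,"az": 0,"jaw": -1},
  ],
)

```text
time: 32.7
tool_pos: [0.5669, -0.239, 0.1836]
ee_rot: [[0.938, 0.001, 0.345], [-0.345, -0.003, 0.938], [0.002, -1.0, -0.002]]
contact_force: [-0.1, 0.4, -0.1]
finger_gap: 0.093
```

```bash
python3 - <<'E'
from h import *
plan((.566,-.235,.043,70))
im,K,T=grab('wrist','w22');np.savez('w22.npz',K=K,T=T)
b=cup(im,K,T,'yellow',.064,47,(.566,-.235,.064))
x,y,w,h=b[1]
print(onz(K,T,x+w/2-.5,y+h-w/2,.064), onz(K,T,x+w/2-.5,y+h-w/2,.07))
im2,Ks,Ts=grab('scene','s22');print(proj(Ks,Ts,onz(K,T,x+w/2-.5,y+h-w/2,.064)))
cv2.imwrite('pics/s22c.png',cv2.resize(im2[90:240,150:480],None,fx=2.4,fy=2.4,interpolation=cv2.INTER_CUBIC))
E
```

```text
now [ 0.5669 -0.239   0.1836] phi 69.79 gap 0.093 F [-0.1  0.4 -0.1] t 32.7
x -0.0025 y 0.1406 z 0.0038 | ax 0.14 ay -0.21 az 0.10
blob ((np.float64(317.5), np.float64(183.5)), (np.int32(292), np.int32(153), np.int32(52), np.int32(61)), np.int32(2467)) expected px [322.0079 190.8864]
[ 0.5622 -0.2378  0.064 ] [ 0.5609 -0.2372  0.07  ]
[266.8415 200.0529]
```

View pics/w22.png

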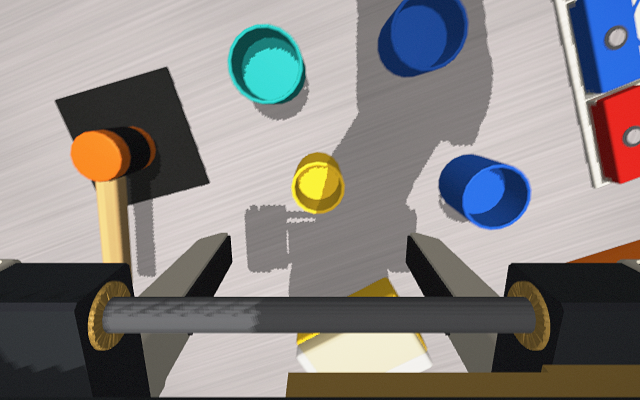

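View pics/s22c.png

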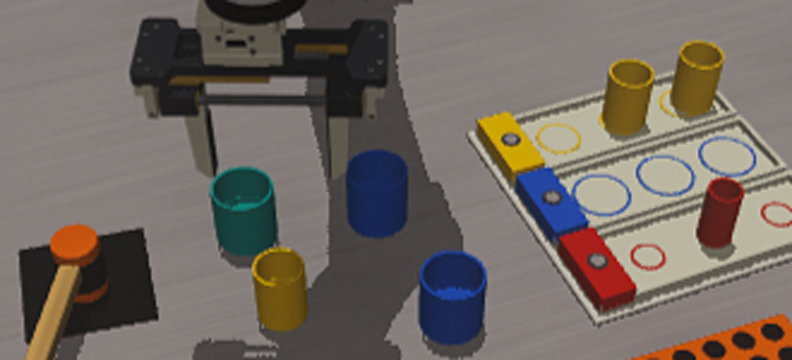

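Request:
move_arm(
  plan=[
    {"x": -0.003,"y": 0.045,"z": 0,"ax": 0,"ay": 0,"az": 0,"jaw": -1},
    {"x": -0.003,"y": 0.09,"z": 0,"ax": 0,"ay": 0,"az": 0,"jaw": -1},
    {"x": -0.003,"y": 0.13,"z": 0,"ax": 0,"ay": 0,"az": 0,"jaw": -1},
    {"x": -0.003,"y": 0.143,"z": 0,"ax": 0,"ay": 0,"az": 0,"jaw": -1},
    {"x": -0.003,"y": 0.143,"z": 0,"ax": 0,"ay": 0,"az": 0,"jaw": 1},
    {"x": -0.003,"y": 0.143,"z": 0,"ax": 0,"ay": 0,"az": 0,"jaw": 1},
    {"x": -0.003,"y": 0.143,"z": 0,"ax": 0,"ay": 0,"az": 0,"jaw": 1},
    {"x": -0.003,"y": 0.143,"z": 0,"ax": 0,"ay": 0,"az": 0,"jaw": 1},
    {"x": -0.003,"y": 0.143,"z": 0,"ax": 0,"ay": 0,"az": 0,"jaw": 1},
    {"x": -0.003,"y": 0.143,"z": 0,"ax": 0,"ay": 0,"az": 0,"jaw": 1},
    {"x": -0.003,"y": 0.143,"z": 0,"ax": 0,"ay": 0,"az": 0,"jaw": 1},
    {"x": -0.003,"y": 0.143,"z": 0,"ax": 0,"ay": 0,"az": 0,"jaw": 1},
    {"x": -0.003,"y": 0.143,"z": 0,"ax": 0,"ay": 0,"az": 0,"jaw": 1},
    {"x": -0.003,"y": 0.143,"z": 0,"ax": 0,"ay": 0,"az": 0,"jaw": 1},
    {"x": -0.003,"y": 0.11,"z": 0,"ax": 0,"ay": 0,"az": 0,"jaw": 1},
    {"x": -0.003,"y": 0.065,"z": 0,"ax": 0,"ay": 0,"az": 0,"jaw": 1},
    {"x": -0.003,"y": 0.035,"z": 0,"ax": 0,"ay": 0,"az": 0,"jaw": 1},
    {"x": -0.003,"y": 0.035,"z": 0,"ax": 0,"ay": 0,"az": 0,"jaw": 1},
  ],
)

```text
time: 34.6
tool_pos: [0.5659, -0.2331, 0.1525]
ee_rot: [[0.94, 0.006, 0.34], [-0.34, -0.002, 0.94], [0.006, -1.0, 0.0]]
contact_force: [0.1, -0.1, -1.3]
finger_gap: 0.0456
```

```bash
python3 - <<'E'
from h import *
plan((.4405,.0903,.15,80),(.4405,.0903,.061,80))
im,K,T=grab('wrist','w23')
E
```

```text
now [ 0.5659 -0.2331  0.1525] phi 70.13 gap 0.0456 F [ 0.1 -0.1 -1.3] t 34.6
x -0.2279 y 0.0012 z 0.2616 | ax 0.01 ay -9.87 az 0.36
x -0.2284 y 0.0902 z 0.2615 | ax 0.01 ay -9.87 az 0.36
```

View pics/w23.png

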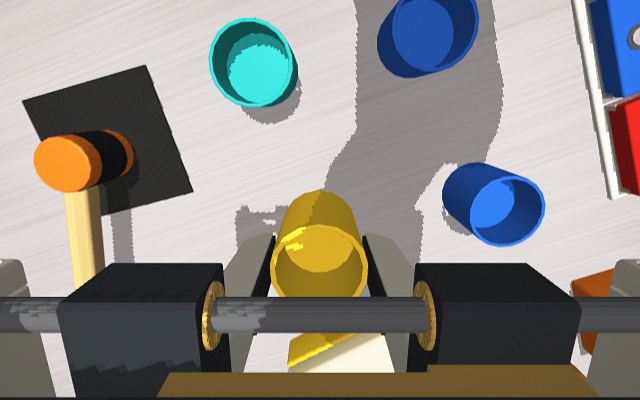

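Request:
move_arm(
  plan=[
    {"x": -0.228,"y": 0.0,"z": 0.2615,"ax": 0,"ay": -9.9,"az": 0,"jaw": 1},
    {"x": -0.228,"y": 0.0,"z": 0.2615,"ax": 0,"ay": -9.9,"az": 0,"jaw": 1},
    {"x": -0.228,"y": 0.0,"z": 0.2615,"ax": 0,"ay": -9.9,"az": 0,"jaw": 1},
    {"x": -0.228,"y": 0.0,"z": 0.2615,"ax": 0,"ay": -9.9,"az": 0,"jaw": 1},
    {"x": -0.228,"y": 0.0,"z": 0.2615,"ax": 0,"ay": -9.9,"az": 0,"jaw": 1},
    {"x": -0.228,"y": 0.0,"z": 0.2615,"ax": 0,"ay": -9.9,"az": 0,"jaw": 1},
    {"x": -0.228,"y": 0.0,"z": 0.2615,"ax": 0,"ay": -9.9,"az": 0,"jaw": 1},
    {"x": -0.228,"y": 0.0,"z": 0.2615,"ax": 0,"ay": -9.9,"az": 0,"jaw": 1},
    {"x": -0.228,"y": 0.0,"z": 0.2615,"ax": 0,"ay": -9.9,"az": 0,"jaw": 1},
    {"x": -0.228,"y": 0.045,"z": 0.2615,"ax": 0,"ay": -9.9,"az": 0,"jaw": 1},
    {"x": -0.228,"y": 0.075,"z": 0.2615,"ax": 0,"ay": -9.9,"az": 0,"jaw": 1},
    {"x": -0.228,"y": 0.086,"z": 0.2615,"ax": 0,"ay": -9.9,"az": 0,"jaw": 1},
    {"x": -0.228,"y": 0.086,"z": 0.2615,"ax": 0,"ay": -9.9,"az": 0,"jaw": 1},
    {"x": -0.228,"y": 0.086,"z": 0.2615,"ax": 0,"ay": -9.9,"az": 0,"jaw": 1},
  ],
)

```text
time: 36.05
tool_pos: [0.4388, 0.09, 0.063]
ee_rot: [[0.985, -0.0, 0.175], [-0.175, -0.0, 0.985], [-0.0, -1.0, -0.0]]
contact_force: [0.9, -0.3, -0.3]
finger_gap: 0.0455
```

```bash
python3 - <<'E'
from h import *
plan((.4405,.0903,.0515,80),(.475,-.114,.17,75))
im,K,T=grab('wrist','w24')
E
```

```text
now [0.4388 0.09   0.063 ] phi 79.93 gap 0.0455 F [ 0.9 -0.3 -0.3] t 36.05
x 0.0017 y 0.0115 z 0.0006 | ax 0.02 ay -0.07 az -0.01
x 0.0714 y -0.1069 z -0.1945 | ax 0.02 ay 4.93 az -0.01
```

View pics/w24.png

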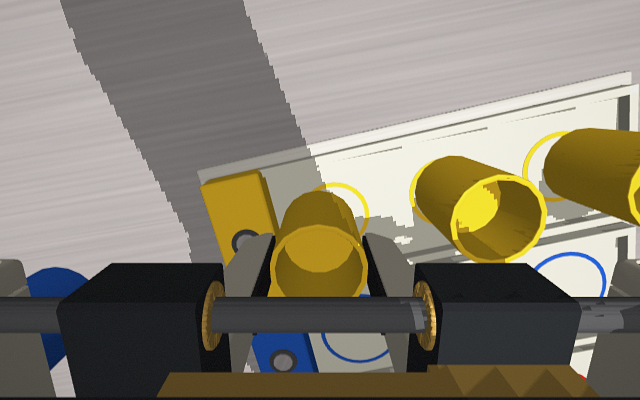

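Request:
move_arm(
  plan=[
    {"x": 0.0015,"y": 0.007,"z": 0,"ax": 0,"ay": 0,"az": 0,"jaw": 1},
    {"x": 0.0015,"y": 0.011,"z": 0,"ax": 0,"ay": 0,"az": 0,"jaw": 1},
    {"x": 0.0015,"y": 0.011,"z": 0,"ax": 0,"ay": 0,"az": 0,"jaw": 1},
    {"x": 0.0015,"y": 0.011,"z": 0,"ax": 0,"ay": 0,"az": 0,"jaw": -0.3},
    {"x": 0.0015,"y": 0.011,"z": 0,"ax": 0,"ay": 0,"az": 0,"jaw": -0.3},
    {"x": 0.0015,"y": 0.011,"z": 0,"ax": 0,"ay": 0,"az": 0,"jaw": -0.3},
    {"x": 0.0015,"y": -0.01,"z": 0,"ax": 0,"ay": 0,"az": 0,"jaw": -0.3},
    {"x": 0.0015,"y": -0.05,"z": 0,"ax": 0,"ay": 0,"az": 0,"jaw": -0.3},
    {"x": 0.0015,"y": -0.1,"z": 0,"ax": 0,"ay": 0,"az": 0,"jaw": -0.3},
    {"x": 0.0015,"y": -0.13,"z": 0,"ax": 0,"ay": 0,"az": 0,"jaw": -1},
    {"x": 0.071,"y": -0.11,"z": -0.1945,"ax": 0,"ay": 5,"az": 0,"jaw": -1},
    {"x": 0.071,"y": -0.11,"z": -0.1945,"ax": 0,"ay": 5,"az": 0,"jaw": -1},
    {"x": 0.071,"y": -0.11,"z": -0.1945,"ax": 0,"ay": 5,"az": 0,"jaw": -1},
    {"x": 0.071,"y": -0.11,"z": -0.1945,"ax": 0,"ay": 5,"az": 0,"jaw": -1},
    {"x": 0.071,"y": -0.11,"z": -0.1945,"ax": 0,"ay": 5,"az": 0,"jaw": -1},
    {"x": 0.071,"y": -0.11,"z": -0.1945,"ax": 0,"ay": 5,"az": 0,"jaw": -1},
    {"x": 0.071,"y": -0.11,"z": -0.1945,"ax": 0,"ay": 5,"az": 0,"jaw": -1},
  ],
)

```text
time: 37.8
tool_pos: [0.4743, -0.1117, 0.1726]
ee_rot: [[0.966, -0.001, 0.258], [-0.258, 0.001, 0.966], [-0.001, -1.0, 0.0]]
contact_force: [0.2, -0.0, 0.2]
finger_gap: 0.0929
```

```bash
python3 - <<'E'
from h import *
plan((.475,-.114,.04,75))
im,K,T=grab('wrist','w25')
b=cup(im,K,T,'blue',.064,60,(.475,-.114,.064))
x,y,w,h=b[1]
print(onz(K,T,x+w/2-.5,y+h-w/2,.064))
im2,Ks,Ts=grab('scene','s25');print(proj(Ks,Ts,onz(K,T,x+w/2-.5,y+h-w/2,.064)))
cv2.imwrite('pics/s25c.png',cv2.resize(im2[90:240,150:480],None,fx=2.4,fy=2.4,interpolation=cv2.INTER_CUBIC))
E
```

```text
now [ 0.4743 -0.1117  0.1726] phi 75.07 gap 0.0929 F [ 0.2 -0.   0.2] t 37.8
x 0.0013 y 0.1326 z -0.0021 | ax -0.03 ay 0.07 az -0.04
blob ((np.float64(314.8), np.float64(192.6)), (np.int32(280), np.int32(153), np.int32(70), np.int32(78)), np.int32(4212)) expected px [315.1613 198.3151]
[ 0.4729 -0.114   0.064 ]
[307.4611 159.7915]
```

View pics/w25.png

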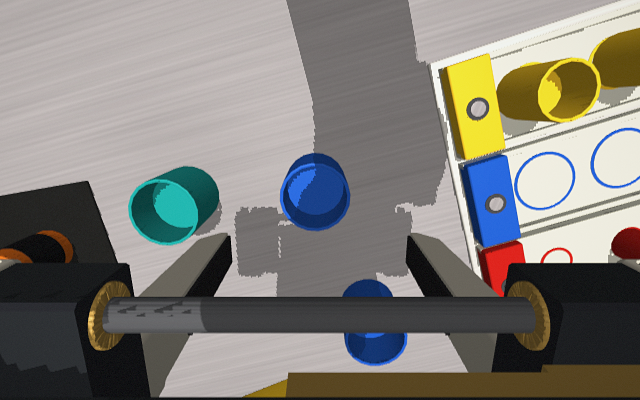

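View pics/s25c.png

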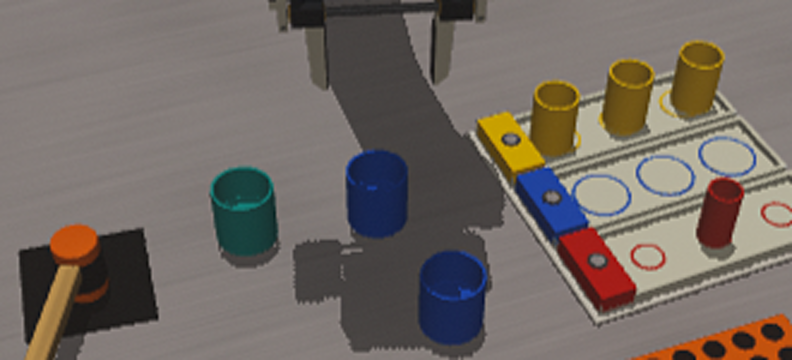

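Request:
move_arm(
  plan=[
    {"x": 0.0,"y": 0.045,"z": -0.002,"ax": 0,"ay": 0,"az": 0,"jaw": -1},
    {"x": 0.0,"y": 0.09,"z": -0.002,"ax": 0,"ay": 0,"az": 0,"jaw": -1},
    {"x": 0.0,"y": 0.124,"z": -0.002,"ax": 0,"ay": 0,"az": 0,"jaw": -1},
    {"x": 0.0,"y": 0.134,"z": -0.002,"ax": 0,"ay": 0,"az": 0,"jaw": -1},
    {"x": 0.0,"y": 0.134,"z": -0.002,"ax": 0,"ay": 0,"az": 0,"jaw": 1},
    {"x": 0.0,"y": 0.134,"z": -0.002,"ax": 0,"ay": 0,"az": 0,"jaw": 1},
    {"x": 0.0,"y": 0.134,"z": -0.002,"ax": 0,"ay": 0,"az": 0,"jaw": 1},
    {"x": 0.0,"y": 0.134,"z": -0.002,"ax": 0,"ay": 0,"az": 0,"jaw": 1},
    {"x": 0.0,"y": 0.134,"z": -0.002,"ax": 0,"ay": 0,"az": 0,"jaw": 1},
    {"x": 0.0,"y": 0.134,"z": -0.002,"ax": 0,"ay": 0,"az": 0,"jaw": 1},
    {"x": 0.0,"y": 0.134,"z": -0.002,"ax": 0,"ay": 0,"az": 0,"jaw": 1},
    {"x": 0.0,"y": 0.134,"z": -0.002,"ax": 0,"ay": 0,"az": 0,"jaw": 1},
    {"x": 0.0,"y": 0.1,"z": -0.002,"ax": 0,"ay": 0,"az": 0,"jaw": 1},
    {"x": 0.0,"y": 0.06,"z": -0.002,"ax": 0,"ay": 0,"az": 0,"jaw": 1},
    {"x": 0.0,"y": 0.02,"z": -0.002,"ax": 0,"ay": 0,"az": 0,"jaw": 1},
    {"x": 0.0,"y": 0.0,"z": -0.002,"ax": 0,"ay": 0,"az": 0,"jaw": 1},
    {"x": 0.0,"y": 0.0,"z": -0.002,"ax": 0,"ay": 0,"az": 0,"jaw": 1},
  ],
  newtons=30,
)

```text
time: 39.6
tool_pos: [0.4755, -0.1149, 0.1756]
ee_rot: [[0.966, 0.006, 0.258], [-0.258, -0.0, 0.966], [0.006, -1.0, 0.001]]
contact_force: [0.5, -0.1, -1.5]
finger_gap: 0.0591
```

```bash
python3 - <<'E'
from h import *
plan((.5235,.2561,.17,85),(.5235,.2561,.06,85))
im,K,T=grab('wrist','w26')
E
```

```text
now [ 0.4755 -0.1149  0.1756] phi 75.04 gap 0.0591 F [ 0.5 -0.1 -1.5] t 39.6
x -0.0494 y 0.0058 z 0.3708 | ax -0.05 ay -9.96 az 0.32
x -0.0501 y 0.1158 z 0.3707 | ax -0.05 ay -9.96 az 0.32
```

View pics/w26.png

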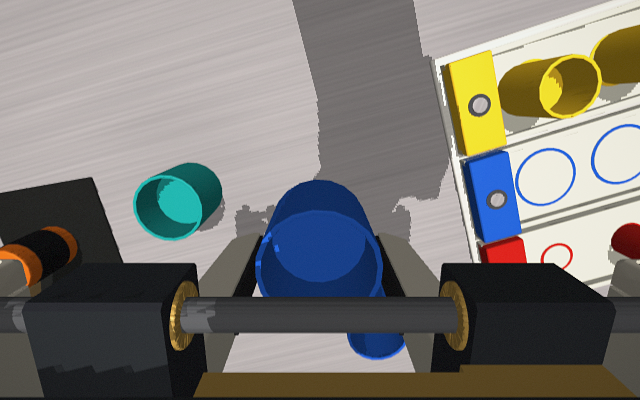

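Request:
move_arm(
  plan=[
    {"x": -0.05,"y": 0.0,"z": 0.371,"ax": 0,"ay": -10,"az": 0,"jaw": 1},
    {"x": -0.05,"y": 0.0,"z": 0.371,"ax": 0,"ay": -10,"az": 0,"jaw": 1},
    {"x": -0.05,"y": 0.0,"z": 0.371,"ax": 0,"ay": -10,"az": 0,"jaw": 1},
    {"x": -0.05,"y": 0.0,"z": 0.371,"ax": 0,"ay": -10,"az": 0,"jaw": 1},
    {"x": -0.05,"y": 0.0,"z": 0.371,"ax": 0,"ay": -10,"az": 0,"jaw": 1},
    {"x": -0.05,"y": 0.0,"z": 0.371,"ax": 0,"ay": -10,"az": 0,"jaw": 1},
    {"x": -0.05,"y": 0.0,"z": 0.371,"ax": 0,"ay": -10,"az": 0,"jaw": 1},
    {"x": -0.05,"y": 0.0,"z": 0.371,"ax": 0,"ay": -10,"az": 0,"jaw": 1},
    {"x": -0.05,"y": 0.0,"z": 0.371,"ax": 0,"ay": -10,"az": 0,"jaw": 1},
    {"x": -0.05,"y": 0.0,"z": 0.371,"ax": 0,"ay": -10,"az": 0,"jaw": 1},
    {"x": -0.05,"y": 0.05,"z": 0.371,"ax": 0,"ay": -10,"az": 0,"jaw": 1},
    {"x": -0.05,"y": 0.09,"z": 0.371,"ax": 0,"ay": -10,"az": 0,"jaw": 1},
    {"x": -0.05,"y": 0.11,"z": 0.371,"ax": 0,"ay": -10,"az": 0,"jaw": 1},
    {"x": -0.05,"y": 0.11,"z": 0.371,"ax": 0,"ay": -10,"az": 0,"jaw": 1},
    {"x": -0.05,"y": 0.11,"z": 0.371,"ax": 0,"ay": -10,"az": 0,"jaw": 1},
  ],
)

```text
time: 41.15
tool_pos: [0.5218, 0.2549, 0.0627]
ee_rot: [[0.996, -0.001, 0.089], [-0.089, -0.001, 0.996], [-0.001, -1.0, -0.001]]
contact_force: [0.1, -0.1, -0.2]
finger_gap: 0.0592
```

```bash
python3 - <<'E'
from h import *
plan((.5235,.2561,.0495,85),(.624,-.094,.17,75))
im,K,T=grab('wrist','w27')
E
```

```text
now [0.5218 0.2549 0.0627] phi 84.92 gap 0.0592 F [ 0.1 -0.1 -0.2] t 41.15
x 0.0016 y 0.0132 z 0.0013 | ax 0.06 ay -0.08 az -0.04
x 0.1327 y -0.1070 z -0.3386 | ax 0.07 ay 9.92 az -0.04
```

View pics/w27.png

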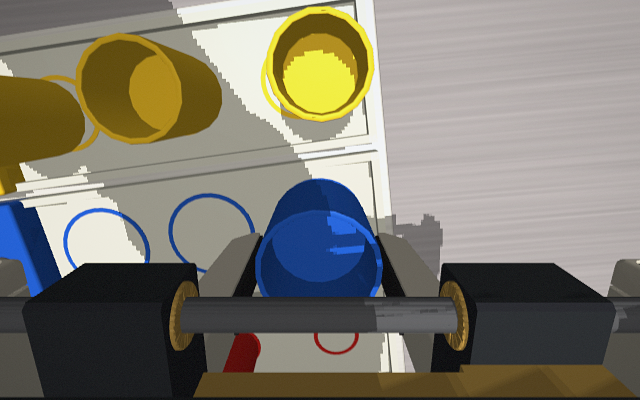

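Request:
move_arm(
  plan=[
    {"x": 0.0015,"y": 0.008,"z": 0.001,"ax": 0,"ay": 0,"az": 0,"jaw": 1},
    {"x": 0.0015,"y": 0.0125,"z": 0.001,"ax": 0,"ay": 0,"az": 0,"jaw": 1},
    {"x": 0.0015,"y": 0.0125,"z": 0.001,"ax": 0,"ay": 0,"az": 0,"jaw": 1},
    {"x": 0.0015,"y": 0.0125,"z": 0.001,"ax": 0,"ay": 0,"az": 0,"jaw": -0.6},
    {"x": 0.0015,"y": 0.0125,"z": 0.001,"ax": 0,"ay": 0,"az": 0,"jaw": -0.6},
    {"x": 0.0015,"y": 0.0125,"z": 0.001,"ax": 0,"ay": 0,"az": 0,"jaw": -0.6},
    {"x": 0.0015,"y": -0.01,"z": 0.001,"ax": 0,"ay": 0,"az": 0,"jaw": -0.6},
    {"x": 0.0015,"y": -0.05,"z": 0.001,"ax": 0,"ay": 0,"az": 0,"jaw": -0.6},
    {"x": 0.0015,"y": -0.1,"z": 0.001,"ax": 0,"ay": 0,"az": 0,"jaw": -0.6},
    {"x": 0.0015,"y": -0.12,"z": 0.001,"ax": 0,"ay": 0,"az": 0,"jaw": -1},
    {"x": 0.133,"y": -0.11,"z": -0.3386,"ax": 0,"ay": 10,"az": 0,"jaw": -1},
    {"x": 0.133,"y": -0.11,"z": -0.3386,"ax": 0,"ay": 10,"az": 0,"jaw": -1},
    {"x": 0.133,"y": -0.11,"z": -0.3386,"ax": 0,"ay": 10,"az": 0,"jaw": -1},
    {"x": 0.133,"y": -0.11,"z": -0.3386,"ax": 0,"ay": 10,"az": 0,"jaw": -1},
    {"x": 0.133,"y": -0.11,"z": -0.3386,"ax": 0,"ay": 10,"az": 0,"jaw": -1},
    {"x": 0.133,"y": -0.11,"z": -0.3386,"ax": 0,"ay": 10,"az": 0,"jaw": -1},
    {"x": 0.133,"y": -0.11,"z": -0.3386,"ax": 0,"ay": 10,"az": 0,"jaw": -1},
    {"x": 0.133,"y": -0.11,"z": -0.3386,"ax": 0,"ay": 10,"az": 0,"jaw": -1},
    {"x": 0.133,"y": -0.11,"z": -0.3386,"ax": 0,"ay": 10,"az": 0,"jaw": -1},
    {"x": 0.133,"y": -0.11,"z": -0.3386,"ax": 0,"ay": 10,"az": 0,"jaw": -1},
  ],
)

```text
time: 43.2
tool_pos: [0.6245, -0.0909, 0.1724]
ee_rot: [[0.966, -0.001, 0.258], [-0.258, 0.001, 0.966], [-0.001, -1.0, 0.001]]
contact_force: [-0.3, 0.8, -0.8]
finger_gap: 0.093
```

```bash
python3 - <<'E'
from h import *
im,K,T=grab('wrist','w28')
plan((.624,-.094,.038,75))
b=cup(im,K,T,'blue',.064,60,(.624,-.094,.064))
x,y,w,h=b[1]
print(onz(K,T,x+w/2-.5,y+h-w/2,.064))
im2,Ks,Ts=grab('scene','s28');print(proj(Ks,Ts,onz(K,T,x+w/2-.5,y+h-w/2,.064)))
cv2.imwrite('pics/s28c.png',cv2.resize(im2[90:240,150:480],None,fx=2.4,fy=2.4,interpolation=cv2.INTER_CUBIC))
E
```

```text
now [ 0.6245 -0.09    0.1725] phi 75.16 gap 0.093 F [ 0.2  0.3 -0.2] t 43.25
x 0.0006 y 0.1345 z -0.0041 | ax -0.06 ay 0.16 az -0.05
blob ((np.float64(313.7), np.float64(192.9)), (np.int32(279), np.int32(154), np.int32(70), np.int32(77)), np.int32(4214)) expected px [313.7616 197.3375]
[ 0.6228 -0.0939  0.064 ]
[339.5597 202.9386]
```

View pics/w28.png

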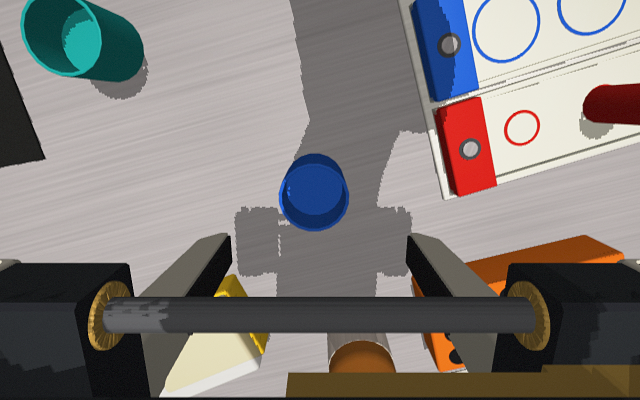

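View pics/s28c.png

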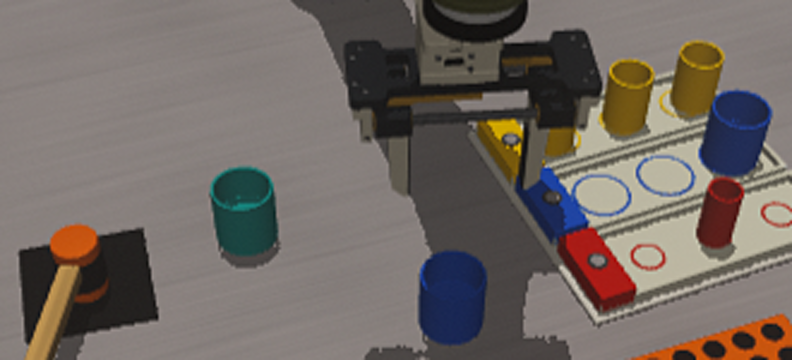

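Request:
move_arm(
  plan=[
    {"x": 0.0,"y": 0.045,"z": -0.004,"ax": 0,"ay": 0,"az": 0,"jaw": -1},
    {"x": 0.0,"y": 0.09,"z": -0.004,"ax": 0,"ay": 0,"az": 0,"jaw": -1},
    {"x": 0.0,"y": 0.124,"z": -0.004,"ax": 0,"ay": 0,"az": 0,"jaw": -1},
    {"x": 0.0,"y": 0.134,"z": -0.004,"ax": 0,"ay": 0,"az": 0,"jaw": -1},
    {"x": 0.0,"y": 0.134,"z": -0.004,"ax": 0,"ay": 0,"az": 0,"jaw": 1},
    {"x": 0.0,"y": 0.134,"z": -0.004,"ax": 0,"ay": 0,"az": 0,"jaw": 1},
    {"x": 0.0,"y": 0.134,"z": -0.004,"ax": 0,"ay": 0,"az": 0,"jaw": 1},
    {"x": 0.0,"y": 0.134,"z": -0.004,"ax": 0,"ay": 0,"az": 0,"jaw": 1},
    {"x": 0.0,"y": 0.134,"z": -0.004,"ax": 0,"ay": 0,"az": 0,"jaw": 1},
    {"x": 0.0,"y": 0.134,"z": -0.004,"ax": 0,"ay": 0,"az": 0,"jaw": 1},
    {"x": 0.0,"y": 0.134,"z": -0.004,"ax": 0,"ay": 0,"az": 0,"jaw": 1},
    {"x": 0.0,"y": 0.134,"z": -0.004,"ax": 0,"ay": 0,"az": 0,"jaw": 1},
    {"x": 0.0,"y": 0.1,"z": -0.004,"ax": 0,"ay": 0,"az": 0,"jaw": 1},
    {"x": 0.0,"y": 0.06,"z": -0.004,"ax": 0,"ay": 0,"az": 0,"jaw": 1},
    {"x": 0.0,"y": 0.02,"z": -0.004,"ax": 0,"ay": 0,"az": 0,"jaw": 1},
    {"x": 0.0,"y": 0.0,"z": -0.004,"ax": 0,"ay": 0,"az": 0,"jaw": 1},
    {"x": 0.0,"y": 0.0,"z": -0.004,"ax": 0,"ay": 0,"az": 0,"jaw": 1},
  ],
  newtons=30,
)

```text
time: 45.0
tool_pos: [0.6254, -0.0965, 0.1762]
ee_rot: [[0.966, 0.006, 0.258], [-0.258, -0.0, 0.966], [0.006, -1.0, 0.001]]
contact_force: [0.5, -0.1, -0.8]
finger_gap: 0.06
```

```bash
python3 - <<'E'
from h import *
plan((.53,.1143,.17,85),(.53,.1143,.06,85))
im,K,T=grab('wrist','w29')
E
```

```text
now [ 0.6254 -0.0965  0.1762] phi 75.03 gap 0.06 F [ 0.5 -0.1 -0.8] t 45.0
x -0.1467 y 0.0056 z 0.1790 | ax -0.04 ay -9.97 az 0.33
x -0.1473 y 0.1156 z 0.1789 | ax -0.04 ay -9.97 az 0.33
```

View pics/w29.png

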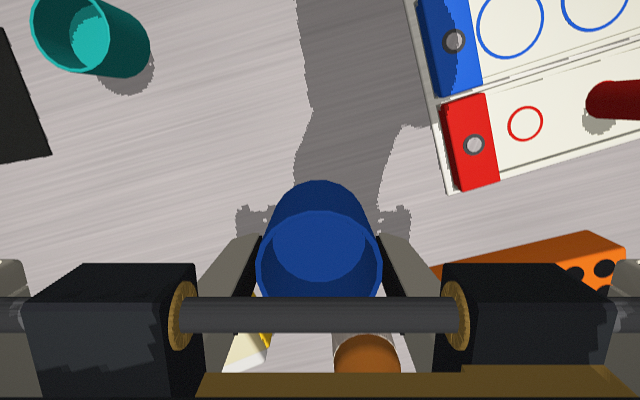

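Request:
move_arm(
  plan=[
    {"x": -0.147,"y": 0.0,"z": 0.179,"ax": 0,"ay": -10,"az": 0,"jaw": 1},
    {"x": -0.147,"y": 0.0,"z": 0.179,"ax": 0,"ay": -10,"az": 0,"jaw": 1},
    {"x": -0.147,"y": 0.0,"z": 0.179,"ax": 0,"ay": -10,"az": 0,"jaw": 1},
    {"x": -0.147,"y": 0.0,"z": 0.179,"ax": 0,"ay": -10,"az": 0,"jaw": 1},
    {"x": -0.147,"y": 0.0,"z": 0.179,"ax": 0,"ay": -10,"az": 0,"jaw": 1},
    {"x": -0.147,"y": 0.0,"z": 0.179,"ax": 0,"ay": -10,"az": 0,"jaw": 1},
    {"x": -0.147,"y": 0.0,"z": 0.179,"ax": 0,"ay": -10,"az": 0,"jaw": 1},
    {"x": -0.147,"y": 0.05,"z": 0.179,"ax": 0,"ay": -10,"az": 0,"jaw": 1},
    {"x": -0.147,"y": 0.09,"z": 0.179,"ax": 0,"ay": -10,"az": 0,"jaw": 1},
    {"x": -0.147,"y": 0.11,"z": 0.179,"ax": 0,"ay": -10,"az": 0,"jaw": 1},
    {"x": -0.147,"y": 0.11,"z": 0.179,"ax": 0,"ay": -10,"az": 0,"jaw": 1},
    {"x": -0.147,"y": 0.11,"z": 0.179,"ax": 0,"ay": -10,"az": 0,"jaw": 1},
  ],
)

```text
time: 46.25
tool_pos: [0.5283, 0.1132, 0.0624]
ee_rot: [[0.996, -0.001, 0.089], [-0.089, -0.001, 0.996], [-0.001, -1.0, -0.001]]
contact_force: [-1.2, -0.9, -0.9]
finger_gap: 0.0601
```

```bash
python3 - <<'E'
from h import *
plan((.53,.1143,.0495,85),(.6,-.2,.25,75))
im,K,T=grab('wrist','w30')
E
```

```text
now [0.5283 0.1132 0.0624] phi 84.91 gap 0.0601 F [-1.2 -0.9 -0.9] t 46.25
x 0.0016 y 0.0129 z 0.0013 | ax 0.06 ay -0.09 az -0.05
x 0.0990 y -0.1873 z -0.3058 | ax 0.06 ay 9.91 az -0.04
```

View pics/w30.png

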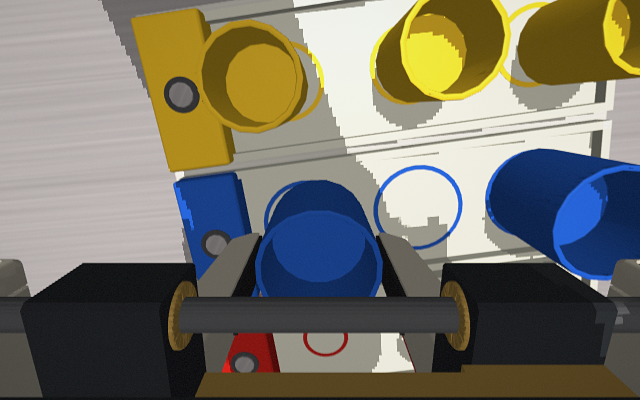

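Request:
move_arm(
  plan=[
    {"x": 0.0015,"y": 0.008,"z": 0.001,"ax": 0,"ay": 0,"az": 0,"jaw": 1},
    {"x": 0.0015,"y": 0.0125,"z": 0.001,"ax": 0,"ay": 0,"az": 0,"jaw": 1},
    {"x": 0.0015,"y": 0.0125,"z": 0.001,"ax": 0,"ay": 0,"az": 0,"jaw": 1},
    {"x": 0.0015,"y": 0.0125,"z": 0.001,"ax": 0,"ay": 0,"az": 0,"jaw": -0.6},
    {"x": 0.0015,"y": 0.0125,"z": 0.001,"ax": 0,"ay": 0,"az": 0,"jaw": -0.6},
    {"x": 0.0015,"y": 0.0125,"z": 0.001,"ax": 0,"ay": 0,"az": 0,"jaw": -0.6},
    {"x": 0.0015,"y": -0.01,"z": 0.001,"ax": 0,"ay": 0,"az": 0,"jaw": -0.6},
    {"x": 0.0015,"y": -0.05,"z": 0.001,"ax": 0,"ay": 0,"az": 0,"jaw": -0.6},
    {"x": 0.0015,"y": -0.1,"z": 0.001,"ax": 0,"ay": 0,"az": 0,"jaw": -0.6},
    {"x": 0.0015,"y": -0.15,"z": 0.001,"ax": 0,"ay": 0,"az": 0,"jaw": -0.6},
    {"x": 0.0015,"y": -0.2,"z": 0.001,"ax": 0,"ay": 0,"az": 0,"jaw": -0.6},
    {"x": 0.0015,"y": -0.2,"z": 0.001,"ax": 0,"ay": 0,"az": 0,"jaw": -0.6},
    {"x": 0.0015,"y": -0.2,"z": 0.001,"ax": 0,"ay": 0,"az": 0,"jaw": -0.6},
  ],
)

```text
time: 47.6
tool_pos: [0.5298, 0.1159, 0.2639]
ee_rot: [[0.996, 0.003, 0.086], [-0.086, 0.001, 0.996], [0.002, -1.0, 0.002]]
contact_force: [0.4, -1.0, 0.2]
finger_gap: 0.0744
```

```bash
python3 - <<'E'
from h import *
plan((.53,-.2,.26,85))
im,K,T=grab('wrist','w31')
E
```

```text
now [0.5298 0.1159 0.2639] phi 85.06 gap 0.0744 F [ 0.4 -1.   0.2] t 47.6
x 0.0274 y 0.0034 z -0.3148 | ax -0.09 ay 0.06 az 0.14
```

View pics/w31.png

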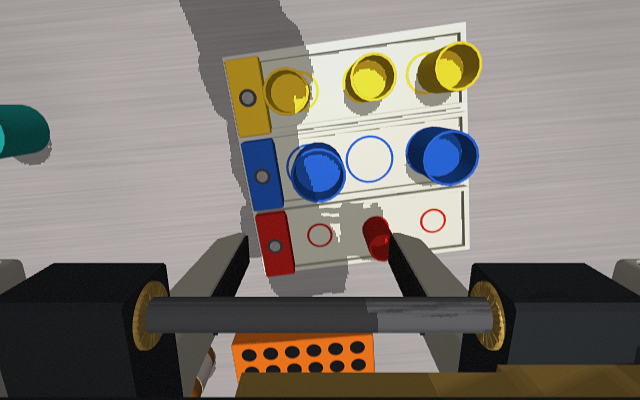

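Request:
move_arm(
  plan=[
    {"x": 0.06,"y": 0,"z": -0.315,"ax": 0,"ay": 0,"az": 0,"jaw": -0.6},
    {"x": 0.06,"y": 0,"z": -0.315,"ax": 0,"ay": 0,"az": 0,"jaw": -0.6},
    {"x": 0.06,"y": 0,"z": -0.315,"ax": 0,"ay": 0,"az": 0,"jaw": -0.6},
    {"x": 0.06,"y": 0,"z": -0.315,"ax": 0,"ay": 0,"az": 0,"jaw": -0.6},
    {"x": 0.06,"y": 0,"z": -0.315,"ax": 0,"ay": 0,"az": 0,"jaw": -0.6},
    {"x": 0.06,"y": 0,"z": -0.315,"ax": 0,"ay": 0,"az": 0,"jaw": -0.6},
    {"x": 0.06,"y": 0,"z": -0.315,"ax": 0,"ay": 0,"az": 0,"jaw": -0.6},
    {"x": 0.06,"y": 0,"z": -0.315,"ax": 0,"ay": 0,"az": 0,"jaw": -0.6},
    {"x": 0.06,"y": 0,"z": -0.315,"ax": 0,"ay": 0,"az": 0,"jaw": -0.6},
  ],
)

```text
time: 48.55
tool_pos: [0.5613, -0.203, 0.2608]
ee_rot: [[0.996, -0.003, 0.087], [-0.087, 0.001, 0.996], [-0.003, -1.0, 0.001]]
contact_force: [-0.7, -0.8, 0.0]
finger_gap: 0.0743
```

```bash
python3 - <<'E'
from h import *
plan((.53,-.2,.26,85))
im,K,T=grab('wrist','w32');grab('scene','s32');t,Kt,Tt=grab('top','t32')
cv2.imwrite('pics/t32c.png',cv2.resize(t[110:300,165:465],None,fx=2.6,fy=2.6,interpolation=cv2.INTER_CUBIC))
s=cv2.imread('pics/s32.png');cv2.imwrite('pics/s32c.png',cv2.resize(s[90:260,330:510],None,fx=3.5,fy=3.5,interpolation=cv2.INTER_CUBIC))
E
```

```text
now [ 0.5613 -0.203   0.2608] phi 84.98 gap 0.0743 F [-0.7 -0.8  0. ] t 48.55
x -0.0314 y 0.0009 z 0.0003 | ax -0.04 ay -0.02 az -0.18
```

View pics/t32c.png

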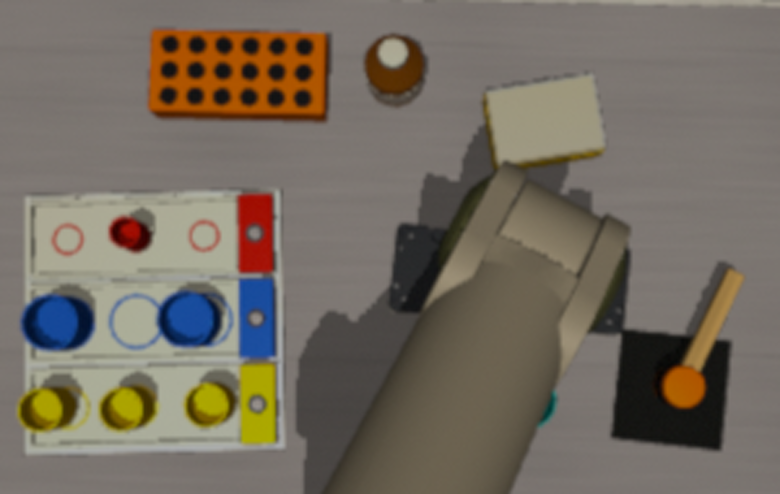

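View pics/s32c.png

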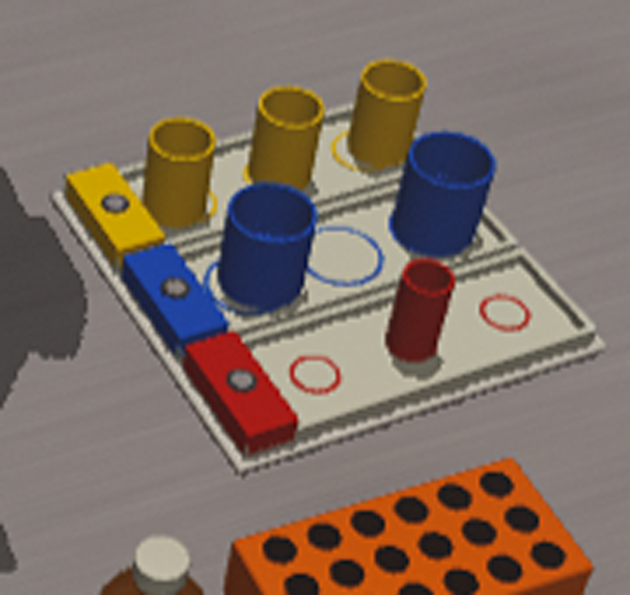

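View pics/s32.png

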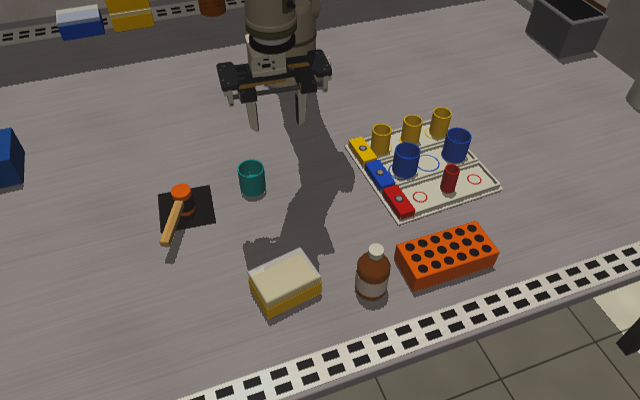

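```bash
python3 - <<'E'
from h import *
I={n:(np.array(optics.camera_info(n)["mtx"]),np.array(optics.camera_info(n)["T"])) for n in("top","scene")}
s=lambda o,sc,p:(o[0]+(p[0]+.5)/sc-.5,o[1]+(p[1]+.5)/sc-.5)
A=lambda p:s((165,110),2.6,p);B=lambda p:s((330,90),3.5,p)
u=np.array([-.0471,.9989]);v=np.array([u[1],-u[0]])
O={'l':(.5273,.1642),'m':(.4364,.1602),'s':(.6204,.1686)}
for n,a,b in(('l',(57,319),(451,162)),('l',(191,317),(271,215)),('m',(47,409),(392,82)),('m',(127,407),(290,108)),('m',(209,404),(181,140)),('s',(128,233),(428,279))):
    p,r=tri(ray(*I['top'],*A(a)),ray(*I['scene'],*B(b)));d=p[:2]-O[n];print(n,p,'local x %.4f y %.4f res %.1f mm'%(d@v,d@u,r[0]*1e3))
print('mallet',onz(*I['top'],*A((684,386)),.067))
E
```

```text
l [0.5263 0.2517 0.074 ] local x 0.0031 y 0.0875 res 1.0 mm
l [0.5316 0.1115 0.0724] local x 0.0018 y -0.0528 res 0.6 mm
m [0.4328 0.2586 0.0721] local x 0.0010 y 0.0984 res 1.2 mm
m [0.4368 0.1743 0.0741] local x 0.0010 y 0.0141 res 0.7 mm
m [0.4415 0.0884 0.0727] local x 0.0017 y -0.0720 res 0.4 mm
s [0.6182 0.1817 0.0693] local x -0.0015 y 0.0132 res 0.5 mm
mallet [ 0.4722 -0.4035  0.067 ]
```

All rims sit at about 74 mm, which matches cups standing on the rack floors, and every cup is well inside its row. I'm handing in.

```bash
python3 -c "
from station import ticket
print(ticket.finish_job())"
```

```text
the job is handed in; nothing more can be done
None
```

The sample-cup station is ready and I handed the job in at about 49 s of the 210 s; the hand-in reports no verdict.

- **Pins:** I pressed all three lock pins home with the mallet head until the force rose to roughly 16–20 N, well above the 6–8 N at which they yield. The scene picture shows all three nearly flush with their end blocks.
- **Mallet:** It stands level on its mat, with the head at about (0.472, -0.404) and the mat's centre at about (0.467, -0.404). It tilted a few degrees in the grip while I pressed the pins, but stood level once I let go.
- **Cups:** I pulled both nests apart and stood six cups in their own racks: two large, three medium and one small. Only one small cup was present.
- **Last check, cups:** Measured across two views, every cup is within about 3 mm of its row's centre line. Along the rows they lie between -72 and +98 mm, inside the allowed -95 to 128 mm.
- **Last check, rims:** The large and medium rims measured 72–74 mm high, against 74 mm expected. The red one read 69 mm. I put that down to measuring error on a small rim, since it looks upright.
- **Bystanders:** The bottle, tip box, tube rack and turquoise cup look undisturbed, and I saw no knocked-aside object.

One disagreement remained in the measurements: the wrist camera placed cup rims 2–4 mm nearer the robot than the two fixed cameras did. It stayed within tolerance and no grasp failed.

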